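# Shut the classroom tool chest and lock it with its wire lock pin

## Robot

A 6-joint arm with a two-finger parallel gripper is mounted at the origin on the work surface. World frame = base frame: x ahead of the robot, y to its left, z up, the work surface at z = 0. Lengths are in mm, angles in degrees, forces in N, time in s.
With the tool pointing down it reaches from about 275 to 850 mm from the base axis. Payload 5.2 kg.
Tool frame: the origin (TCP) lies at the very end of the fingers, on their centre line; the grasp point (between the pads) lies 19 mm behind it; z points along the fingers, y is the line along which they close (so a half turn about z gives the same grasp; the last joint's range is limited). The gripper opens to 85 mm and grips with 20 to 120 N. Pads are 22 mm wide; open, the fingers measure 114 mm over their backs; the gripper's body (76 mm by 85 mm) begins 54 mm behind the grasp point. The pads swing forward as they close: fully open they stand 13 mm farther back than shut.
Start: joints at [-81.979, 14.817, 87.949, -0, 77.235, -11.62], TCP at [184.89, -517.997, 231.31] pointing down, gripper open.
Joint ranges: [-179.93, 179.93], [-52.35, 119.4], [10.71, 147.94], [-69.91, 249.91], [12.55, 155.21], [-178.61, 178.61]. Speed limits (degrees/s): [147.25, 147.25, 180, 180, 180, 180].

## Interface

Orientations are given as a 3x3 rotation matrix whose columns are the frame's x, y, z axes.
In Python, from workcell import r gives the robot as it stands.
- The arm moves only by the tool step_arm, never from a script. Its argument "steps" is a list of rows, each a list of 7 numbers: the shift along the tool's x, y, z in cm, then the turn, a rotation vector about the tool's x, y, z in rad, then the closure in counts, from 0 (fully open) to 255 (shut). A call has exactly 8 rows; each row is the pose to reach, as a shift and turn from the pose commanded when the call began, along the tool's axes at that moment; what a row does not reach only later rows make up. A row lasts 1/12 s, in which the tool goes at most 41.7 mm and 7.16 degrees, less where a joint would pass 70% of its speed; a pose out of reach is approached as far as the arm can. A call with a gripper value outside its range is refused whole. The fingers move at their own pace and stop on an object; "grip_force" is the grip in N (left out, the last holds). Time passes only in rows, so rows that repeat a pose let the fingers close, or fill a call up. It gives the time, the measured TCP pose, the force, the opening and the grip force at its end, in the units of the state.
- r.observe(): the state, without advancing time (a new reading comes with each control period).
- r.camera(name): name is "scene" or "top" or "wrist"; returns a dict with "frame" (480x640x3 uint8, red, green, blue), "fx", "fy", "cx", "cy" (pixels), "k1" (the pictures are not rectified: a ray, as slopes to the right and down, at radius r is drawn at 1 + k1 r^2 times it, then the intrinsics apply), "R" (3x3) and "t" (3): a world point X has camera coordinates R X + t. Camera axes: x right, y down, z forward; pixel columns grow to the right and rows downward; lengths in mm; the calibration is good to about 2 mm. A picture is of the moment at which its call begins. There is no depth.
- r.hand_in(): hands the job in; it is judged then, once.
The state is a dict: "clock": time; "joint_positions": joint angles; "joint_vel": joint speeds; "effort": joint torques, N m; "tcp_pos": TCP position; "eef_rot": TCP orientation; "force": force on the tool from outside, world axes, zero at the start; "wrist_torque": the same for the moment, N m; "opening": opening from 0.0 (shut) to 1.0 (fully open); "finger_force": force on a finger pad.
Only numpy, scipy, OpenCV 4.12 (cv2) and the standard library are available. Lean on these libraries where they do the work, as an engineer would, in place of code of your own. Each camera call takes 0.05 s, during which the arm holds its last target. There are 200 camera calls.

## Task

Push the chest's stiff lid down gently until it is fully shut, without slamming it, so that the steel post stands up through the lid. Then take the wire lock pin out of the wooden caddy, push it through the hole in the post from either side until its square head is home against the post, and swing its wire hoop over the top of the post to the pin's tip end, so that it lies along the pin with the post inside it. Leave the pin and hoop there and do not disturb the jar, the palette or the bundle of sticks.

Things in the scene. Friction and masses are not known exactly. Their poses are not given: they have to be found in the camera images.
- lid (a joint): angle (rad) of the chest's lid: 0 shut and level, positive open (front edge up). The hinge is stiff: the lid stays at any angle where it is left; a push of about 1 to 6 N square to its outer face near the front edge moves it.
- lid_hinge (a point): middle of the lid's hinge line at the chest's far side, level with the lid's underside, 75 mm above the table. Axes turn with the lid: -x runs from the hinge to the front edge, y along the hinge, z out of the lid's outer (upper) face. The lid is plywood, 240 mm wide (y), 12 mm thick, 255 mm from hinge to front edge.
- lid_edge (a point): middle of the lid's front edge, on its outer (upper) face; axes as for lid_hinge. At mid-width the lid has a slot for the post, 28 mm wide, from 207 to 243 mm from the hinge. The shut lid's top is 87 mm above the table.
- post_hole (a point): centre of the cross hole in the fixed chest's steel post, 117 mm above the table, 222 mm in front of the hinge line. y: the hole's axis, level; x: level, to the chest's back; z up. The post is 24 mm wide (x), 18 mm thick (y, faces 9 mm from this point), its top 13 mm above this point. The round hole is 10.2 mm wide, both mouths chamfered 1 mm.
- caddy_slot (a point): centre of the slot's mouth in the wooden caddy, a fixed block 76 (x) by 46 (y) by 88 mm high. Slot 48 (x) by 20 (y) mm, 78 mm deep. At the start the pin stands in it tip down with its head inside the slot and the hoop standing up out of it, the hoop's width along the slot's x.
- pin_head (a point): centre of the square head of the steel lock pin, 14 x 14 mm, 34 mm long. z: the pin's axis, from tip to head end; x: parallel to the hoop's hinge. The head's front face is 17 mm from here towards the tip; from there a round shank 9 mm thick, 34 mm long runs to the tip (last 3 mm tapers to 7 mm). Pin and hoop weigh about 0.1 kg.
- pin_tip (a point): centre of the end face of the shank, 51 mm from pin_head; axes as for pin_head.
- pin_seat (a point): point on the pin's axis 9 mm from the head's front face towards the tip: it lies at post_hole when the head is home against the post; axes as for pin_head.
- hoop_pivot (a point): hinge of the wire hoop, across the rear of the head, 12 mm behind pin_head. x: the hinge line; z: along the hoop to its far end (axes turn with the hoop). A closed loop of 4.5 mm steel wire, 39.5 mm wide outside, legs straight for 62 mm from the hinge, then rounded. It turns all the way round; friction (about 0.018 N m) holds it at any angle.
- hoop_end (a point): middle of the wire at the hoop's far end, 76 mm from the hinge. At the start the hoop is open: its far end points away from the tip. Swung over, its far end lies 13 mm beyond the tip.
- jar_mid (a point): centre of a closed glass paint jar, 56 mm wide and 75 mm high, a bystander.
- palette: white plastic plate, 120 mm wide and 14 mm high, a bystander; origin under its centre.
- sticks: flat bundle of wooden craft sticks, 50 x 200 x 18 mm, long along its y, a bystander; origin under its centre.

How it is judged:
By the outcome, as a careful person would: the job done as asked, in the order asked, and still so for the second after the job is handed in, with the robot touching nothing.
It also fails if it takes over 72 s, if anything falls off the work surface, if the arm or the gripper's body presses on something with over 40 N, if the wrist force passes 120 N, or if a joint passes its speed limit or range.

## Working session

There is one attempt and no reset: what is moved stays moved. The work goes in short steps, Python scripts to look and compute and a tool call to move; the robot and the scene stay as the last step left them, time stands still between calls to the robot, and variables do not carry over. Pictures are saved under pics/ and viewed, at most 10 in all, crops included, and the job is handed in when it is done.

Besides the shell and the picture viewer there is one more tool, called after "Request:" by a JSON object that holds its "method" and its "body", one argument or row to a line. step_arm: Moves the arm, as the interface text tells. Its arguments: {"type":"object","properties":{"steps":{"type":"array","items":{"type":"array","items":{"type":"number"}}},"grip_force":{"type":"number"}},"required":["steps"]}

```bash
ls; mkdir -p pics; cat > h.py <<'E'
import numpy as np, cv2
from workcell import r
def cam(n,save=None):
    c=r.camera(n); c['R']=np.array(c['R']);c['t']=np.array(c['t'])
    if save: cv2.imwrite('pics/'+save,c['frame'][:,:,::-1])
    return c
def proj(c,X):
    p=np.atleast_2d(X)@c['R'].T+c['t']; s=p[:,:2]/p[:,2:]; q=1+c['k1']*(s**2).sum(1,keepdims=True)
    return s*q*[c['fx'],c['fy']]+[c['cx'],c['cy']]
def ray(c,uv):
    d=(np.array(uv,float)-[c['cx'],c['cy']])/[c['fx'],c['fy']]; s=d.copy()
    for _ in range(20): s=d/(1+c['k1']*(s@s))
    o=-c['R'].T@c['t']; v=c['R'].T@np.array([*s,1]); return o,v/np.linalg.norm(v)
def onz(c,uv,z):
    o,v=ray(c,uv); return o+v*(z-o[2])/v[2]
def tri(obs):
    A=np.zeros((3,3));b=np.zeros(3)
    for c,uv in obs:
        o,v=ray(c,uv);P=np.eye(3)-np.outer(v,v);A+=P;b+=P@o
    return np.linalg.solve(A,b)
E
python3 - <<'E'
from h import *
a=cam('scene','s0.png');b=cam('top','t0.png')
for c in(a,b): print(c['fx'],c['cx'],c['cy'],c['k1'],-c['R'].T@c['t'],c['R'].round(3).tolist())
print(r.observe())
E
```

```text
pics
440.6166905124415 322.2489798156658 234.67401728724394 -0.09247274606711928 [1504.85458999 -429.042834    776.97508529] [[0.413, 0.91, 0.011], [0.504, -0.219, -0.835], [-0.758, 0.351, -0.55]]
605.4166755601237 322.65225308842645 230.00476727070628 -0.14089619494336117 [ 372.2072324   -16.4807536  1588.00142901] [[0.019, -1.0, -0.022], [-0.993, -0.016, -0.116], [0.116, 0.024, -0.993]]
{'clock': 0.1, 'joint_positions': array([-8.19802947e+01,  1.48558760e+01,  8.80068448e+01,  1.24868585e-03,
        7.72321638e+01, -1.16191676e+01]), 'joint_vel': array([ 0.02810321, -0.03720205, -0.13229233, -0.02603736,  0.07925393,
       -0.02616488]), 'effort': array([ 3.35740035e-03, -4.46968353e+01, -2.91249222e+01, -2.68071708e-04,
        6.32627241e-03, -5.44006184e-06]), 'tcp_pos': array([ 184.81547987, -517.51547878,  230.53608678]), 'eef_rot': array([[ 9.41831307e-01,  3.36085919e-01, -2.09994568e-04],
       [ 3.36085797e-01, -9.41829941e-01,  1.64281861e-03],
       [ 3.54349031e-04, -1.61783420e-03, -9.99998629e-01]]), 'force': array([1.1646986 , 0.24622286, 0.62077611]), 'wrist_torque': array([-0.04740963, -0.02266705,  0.00361576]), 'finger_force': 0.0, 'opening': 0.9990493785939571}
```

```bash
sleep 0
```

```text
(no output)
```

View pics/s0.png

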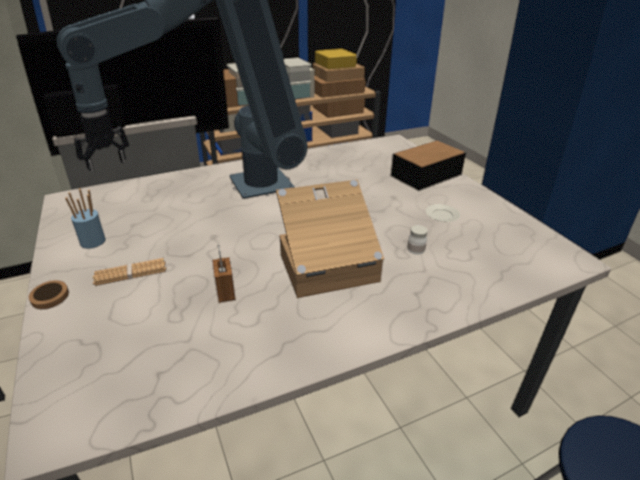

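View pics/t0.png

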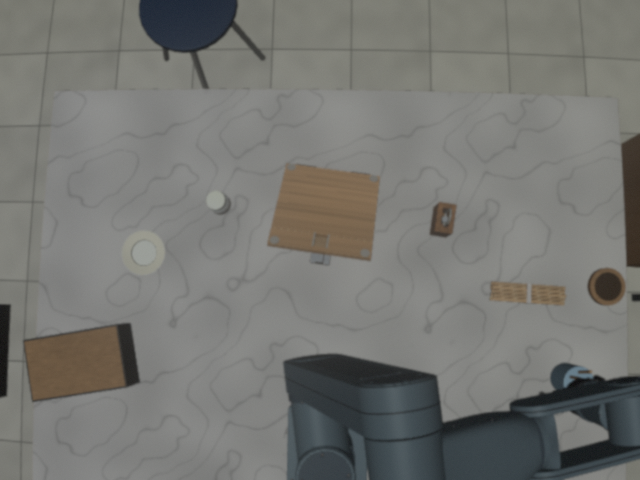

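The chest sits at about (325,210) in the top view, with its hinge on the far side, its front toward the robot and its lid open. The caddy is at (444,218), the jar at (218,202), the palette at (143,252) and the sticks at (528,293). I'll zoom in next.

```bash
python3 - <<'E'
import cv2,numpy as np
s=cv2.imread('pics/s0.png');t=cv2.imread('pics/t0.png')
f=lambda i,x,y,w,h,k:cv2.resize(i[y:y+h,x:x+w],None,fx=k,fy=k,interpolation=cv2.INTER_CUBIC)
A=f(t,260,150,133,125,3); B=f(s,265,170,133,125,3)   # 399x375
C=f(t,424,193,44,37*1,6)[:222]; C=f(t,424,195,50,45,5);D=f(s,205,235,50,75,3)
m=np.zeros((600,800,3),np.uint8)
m[:375,:399]=A;m[:375,400:799]=B;m[375:600,:250]=C;m[375:600,260:410]=D
E=f(t,305,225,40,45,5);m[375:600,420:620]=E
F=f(s,270,255,40,50,4.5);m[375:600,620:800]=F
cv2.imwrite('pics/m1.png',m)
E
```

```text
(no output)
```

View pics/m1.png

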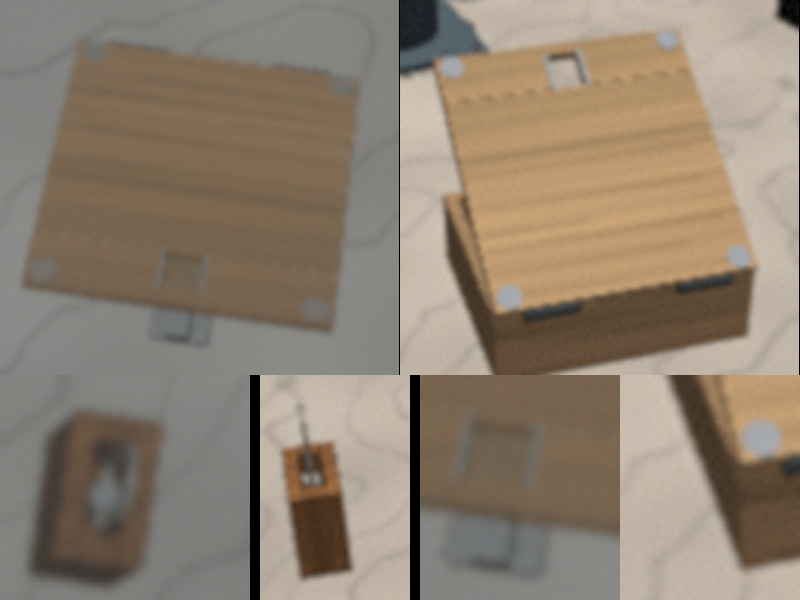

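The montage shows the lid corners clearly in both views, and the caddy slot with the hoop standing out of it. I'll fit the lid pose from the corners and triangulate the caddy.

```bash
cat > lid.py <<'E'
from h import *
from scipy.optimize import least_squares
def frame(p):
    hx,hy,yaw,a=p; c,s=np.cos(yaw),np.sin(yaw)
    Rz=np.array([[c,-s,0],[s,c,0],[0,0,1]]); Ry=np.array([[np.cos(a),0,np.sin(a)],[0,1,0],[-np.sin(a),0,np.cos(a)]])
    return np.array([hx,hy,75.]),Rz,Rz@Ry
def world(p,L):
    o,_,R=frame(p); return o+np.atleast_2d(L)@R.T
E
python3 - <<'E'
from lid import *
a=cam('scene');b=cam('top')
HL,HR,FL,FR=[0,120,12],[0,-120,12],[-255,120,12],[-255,-120,12]
T=[(HL,(286,164)),(HR,(378.3,176)),(FL,(267.7,245.7)),(FR,(370.3,260))]
S=[(FR,(276.7,190)),(FL,(359.3,180)),(HR,(297.3,274)),(HL,(382.7,259.3))]
f=lambda p:np.concatenate([(proj(c,world(p,[l for l,_ in O]))-[u for _,u in O]).ravel() for c,O in((b,T),(a,S))])
s=least_squares(f,[600,0,0,.7]);print(s.x,s.fun.round(1))
p=s.x;o,Rz,R=frame(p);print('post',o+Rz@[-222,0,42],'edge',world(p,[-255,0,12]),R[:,2])
np.save('lid.npy',p)
print('shut edge',world([*p[:3],0],[-255,0,12]))
print('postproj',proj(b,o+Rz@[-222,0,55]),proj(b,world(p,[-225,0,12])))
k=tri([(b,(446.4,217)),(a,(222,265))]);print('caddy',k,onz(b,(446.4,217),88))
for n,u,z in(('jar',(217,198),75),('pal',(143,252),10),('st',(528,293),15)):print(n,onz(b,u,z))
# caddy top corners from top view
P=[onz(b,((x)/5+424,(y-375)/5+195),88) for x,y in((77,410),(162,423),(145,572),(58,562))];print(np.round(P),np.mean(P,0))
E
```

```text
[ 6.96816178e+02 -7.70069960e-01 -1.28257776e-01  5.05376729e-01] [-0.4 -1.2  1.  -0.  -1.6 -0.8 -0.4  0.  -1.   0.2 -2.5 -0.3 -0.8 -0.5
  1.5 -1.7]
post [476.63963306  27.62515609 117.        ] edge [[481.28778561  27.02570377 208.95486869]] [ 0.48016052 -0.06192425  0.87499215]
shut edge [[443.91068712  31.84606808  87.        ]]
postproj [[318.52041187 256.94904411]] [[319.68621344 241.73815572]]
caddy [ 584.91882914 -287.29703535   91.31535138] [ 585.00404156 -289.52556207   88.        ]
jar [626.60284333 291.6940968   75.        ]
pal [489.46664046 499.61591969  10.        ]
st [ 398.69321244 -518.11910053   15.        ]
[[ 623. -272.   88.]
 [ 617. -315.   88.]
 [ 541. -306.   88.]
 [ 546. -262.   88.]] [ 581.7015625  -288.80652049   88.        ]
```

```bash
cat >> h.py <<'E'
def mv(X,R=None,pr=True):
    """shift (cm) and rotvec from measured pose to TCP target X, R"""
    s=r.observe();R0=np.array(s['eef_rot']);d=R0.T@(np.array(X)-s['tcp_pos'])/10
    w=cv2.Rodrigues(R0.T@(R0 if R is None else R))[0].ravel()
    if pr: print(np.round(X,1),'->',d.round(2),w.round(3),'f',np.round(s['force'],1),'op',round(s['opening'],3))
    return d,w
E
python3 - <<'E'
from lid import *
p=np.load('lid.npy')
for a in np.linspace(p[3],0,8):
    X=world([*p[:3],a],[-242,-48,12])[0]; mv(X)
mv(world(p,[-242,-48,12])[0]+[0,0,40])
E
```

```text
[486.4 -22.  202.7] -> [ 45.07 -36.54   2.86] [0. 0. 0.] f [-0.7  0.4  0.5] op 0.999
[477.8 -20.9 187.5] -> [ 44.29 -36.93   4.38] [0. 0. 0.] f [-0.7  0.4  0.5] op 0.999
[470.3 -20.  171.7] -> [ 43.62 -37.27   5.96] [0. 0. 0.] f [-0.7  0.4  0.5] op 0.999
[464.  -19.1 155.4] -> [ 43.05 -37.56   7.59] [0. 0. 0.] f [-0.7  0.4  0.5] op 0.999
[458.8 -18.5 138.7] -> [ 42.58 -37.8    9.26] [0. 0. 0.] f [-0.7  0.4  0.5] op 0.999
[454.9 -18.  121.7] -> [ 42.23 -37.97  10.96] [0. 0. 0.] f [-0.7  0.4  0.5] op 0.999
[452.1 -17.6 104.4] -> [ 41.98 -38.1   12.69] [0. 0. 0.] f [-0.7  0.4  0.5] op 0.999
[450.7 -17.4  87. ] -> [ 41.85 -38.16  14.43] [0. 0. 0.] f [-0.7  0.4  0.5] op 0.999
[486.4 -22.  242.7] -> [ 45.07 -36.55  -1.14] [0. 0. 0.] f [-0.7  0.4  0.5] op 0.999
```

Request:
{"method": "step_arm", "body": {
  "steps": [
    [3,-2.4,-0.3,0,0,0,255],
    [6,-4.8,-0.5,0,0,0,255],
    [9,-7.3,-0.8,0,0,0,255],
    [12,-9.7,-1,0,0,0,255],
    [15,-12.2,-1.2,0,0,0,255],
    [18,-14.6,-1.2,0,0,0,255],
    [21,-17,-1.2,0,0,0,255],
    [24,-19.5,-1.2,0,0,0,255]
  ],
  "grip_force": 60
}}

```text
clock: 0.87
tcp_pos: [345.9, -252.0, 243.4]
eef_rot: [[0.942, 0.336, 0.0], [0.336, -0.942, -0.0], [0.0, 0.0, -1.0]]
force: [0.8, -0.8, 0.2]
opening: 0.003
finger_force: 0.0
```

Request:
{"method": "step_arm", "body": {
  "steps": [
    [3,-2.5,0,0,0,0,255],
    [6,-5,0,0,0,0,255],
    [9,-7.5,0,0,0,0,255],
    [12,-10,0,0,0,0,255],
    [15,-12.2,0,0,0,0,255],
    [18,-14.5,0,0,0,0,255],
    [20,-16.2,0,0,0,0,255],
    [21.1,-17.1,0,0,0,0,255]
  ]
}}

```text
clock: 1.53
tcp_pos: [487.7, -18.6, 243.1]
eef_rot: [[0.941, 0.339, 0.0], [0.339, -0.941, 0.001], [0.001, -0.001, -1.0]]
force: [-1.2, -0.9, -0.4]
opening: -0.001
finger_force: 0.0
```

```bash
python3 - <<'E'
from lid import *
p=np.load('lid.npy')
c=cam('wrist','w0.png');print(c['fx'],c['cx'],c['cy'],c['k1'])
s=r.observe();print(s['tcp_pos'],s['clock'],s['joint_positions'].round(1))
R0=s['eef_rot'];print('cam in tool',R0.T@(-c['R'].T@c['t']-s['tcp_pos']),(c['R']@R0).round(2).tolist())
for a in np.linspace(p[3],0,8): mv(world([*p[:3],a],[-242,-48,12])[0])
E
```

```text
351.06817551734633 320.0009617004127 239.93408827978652 -0.023120272598856247
[488.23383907 -17.81513687 243.11177605] 1.5833 [-15.3   7.9  94.9   0.1  77.1  54.9]
cam in tool [  82.7356099     0.4588387  -142.75959439] [[0.0, 1.0, -0.0], [-0.94, 0.0, -0.33], [-0.33, 0.0, 0.94]]
[486.4 -22.  202.7] -> [-0.32  0.34  4.04] [0. 0. 0.] f [1.6 0.9 0.1] op 0.003
[477.8 -20.9 187.5] -> [-1.09 -0.05  5.56] [0. 0. 0.] f [1.6 0.9 0.1] op 0.003
[470.3 -20.  171.7] -> [-1.77 -0.39  7.14] [0. 0. 0.] f [1.6 0.9 0.1] op 0.003
[464.  -19.1 155.4] -> [-2.34 -0.68  8.77] [0. 0. 0.] f [1.6 0.9 0.1] op 0.003
[458.8 -18.5 138.7] -> [-2.8  -0.92 10.44] [0. 0. 0.] f [1.6 0.9 0.1] op 0.003
[454.9 -18.  121.7] -> [-3.16 -1.1  12.14] [0. 0. 0.] f [1.6 0.9 0.1] op 0.003
[452.1 -17.6 104.4] -> [-3.41 -1.22 13.87] [0. 0. 0.] f [1.6 0.9 0.1] op 0.003
[450.7 -17.4  87. ] -> [-3.54 -1.29 15.61] [0. 0. 0.] f [1.6 0.9 0.1] op 0.003
```

View pics/w0.png

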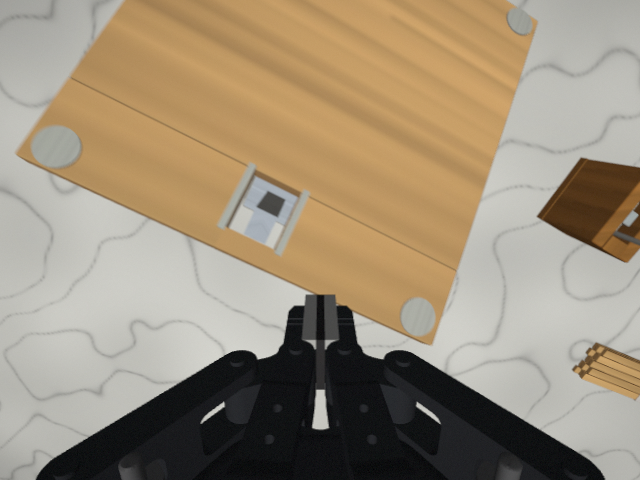

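The wrist view shows the lid's front corners at (18,155) and (432,345), the slot at (265,210), and the closed fingertips at (320,310) over the right half of the front edge. Next I'll push the lid down along its arc.

Request:
{"method": "step_arm", "body": {
  "steps": [
    [-0.1,0.1,0.7,0,0,0,255],
    [-0.2,0.2,1.4,0,0,0,255],
    [-0.3,0.3,2.1,0,0,0,255],
    [-0.3,0.3,2.7,0,0,0,255],
    [-0.3,0.3,3.2,0,0,0,255],
    [-0.3,0.3,3.6,0,0,0,255],
    [-0.4,0.3,4.0,0,0,0,255],
    [-0.6,0.2,4.4,0,0,0,255]
  ]
}}

```text
clock: 2.25
tcp_pos: [482.0, -26.0, 199.2]
eef_rot: [[0.942, 0.335, 0.001], [0.335, -0.942, -0.0], [0.001, 0.001, -1.0]]
force: [0.7, -0.5, 1.0]
opening: -0.001
finger_force: 0.7
```

Request:
{"method": "step_arm", "body": {
  "steps": [
    [-0.2,-0.1,0.4,0,0,0,255],
    [-0.4,-0.2,0.8,0,0,0,255],
    [-0.6,-0.3,1.2,0,0,0,255],
    [-0.8,-0.4,1.6,0,0,0,255],
    [-0.9,-0.45,2.0,0,0,0,255],
    [-1.05,-0.5,2.4,0,0,0,255],
    [-1.2,-0.6,2.8,0,0,0,255],
    [-1.3,-0.7,3.2,0,0,0,255]
  ]
}}

```text
clock: 2.92
tcp_pos: [466.6, -23.3, 166.8]
eef_rot: [[0.942, 0.336, -0.001], [0.336, -0.942, -0.0], [-0.001, -0.0, -1.0]]
force: [-1.2, -0.0, 2.2]
opening: 0.004
finger_force: 0.8
```

Request:
{"method": "step_arm", "body": {
  "steps": [
    [-0.15,-0.07,0.4,0,0,0,255],
    [-0.3,-0.13,0.8,0,0,0,255],
    [-0.4,-0.2,1.2,0,0,0,255],
    [-0.55,-0.25,1.6,0,0,0,255],
    [-0.65,-0.3,2.0,0,0,0,255],
    [-0.75,-0.35,2.4,0,0,0,255],
    [-0.85,-0.4,2.8,0,0,0,255],
    [-0.95,-0.45,3.2,0,0,0,255]
  ]
}}

```text
clock: 3.58
tcp_pos: [456.6, -22.3, 134.9]
eef_rot: [[0.942, 0.336, 0.0], [0.336, -0.942, 0.0], [0.0, -0.0, -1.0]]
force: [0.4, 1.3, 0.5]
opening: -0.003
finger_force: 0.5
```

```bash
python3 - <<'E'
from lid import *
p=np.load('lid.npy')
for a in (.2,.15,.1,.05,0): mv(world([*p[:3],a],[-242,-48,12])[0])
E
```

```text
[457.8 -18.3 134.8] -> [ 0.25 -0.33  0.01] [0. 0. 0.] f [0.4 1.3 0.5] op -0.003
[455.1 -18.  123. ] -> [ 0.01 -0.45  1.19] [0. 0. 0.] f [0.4 1.3 0.5] op -0.003
[453.1 -17.7 111.1] -> [-0.18 -0.55  2.38] [0. 0. 0.] f [0.4 1.3 0.5] op -0.003
[451.6 -17.5  99.1] -> [-0.31 -0.62  3.58] [0. 0. 0.] f [0.4 1.3 0.5] op -0.003
[450.7 -17.4  87. ] -> [-0.39 -0.66  4.79] [0. 0. 0.] f [0.4 1.3 0.5] op -0.003
```

Request:
{"method": "step_arm", "body": {
  "steps": [
    [0.05,-0.07,0.35,0,0,0,255],
    [0.05,-0.13,0.7,0,0,0,255],
    [0,-0.2,1.05,0,0,0,255],
    [0,-0.25,1.4,0,0,0,255],
    [0,-0.3,1.7,0,0,0,255],
    [-0.1,-0.35,2.0,0,0,0,255],
    [-0.1,-0.4,2.3,0,0,0,255],
    [-0.15,-0.45,2.6,0,0,0,255]
  ]
}}

```text
clock: 4.25
tcp_pos: [453.8, -18.6, 109.1]
eef_rot: [[0.942, 0.336, 0.0], [0.336, -0.942, -0.0], [0.0, 0.0, -1.0]]
force: [0.5, -1.5, 0.7]
opening: 0.003
finger_force: 0.4
```

Request:
{"method": "step_arm", "body": {
  "steps": [
    [0,0,0.25,0,0,0,255],
    [0,0,0.5,0,0,0,255],
    [0,0,0.75,0,0,0,255],
    [-0.1,0,1.0,0,0,0,255],
    [-0.1,0,1.2,0,0,0,255],
    [-0.1,0,1.4,0,0,0,255],
    [-0.1,0,1.55,0,0,0,255],
    [-0.1,0,1.7,0,0,0,255]
  ]
}}

```text
clock: 4.92
tcp_pos: [452.6, -18.9, 92.1]
eef_rot: [[0.942, 0.336, -0.0], [0.336, -0.942, 0.0], [-0.0, -0.0, -1.0]]
force: [0.4, 0.3, 1.8]
opening: 0.003
finger_force: 0.4
```

Request:
{"method": "step_arm", "body": {
  "steps": [
    [0,0,0.1,0,0,0,255],
    [0,0,0.2,0,0,0,255],
    [0,0,0.3,0,0,0,255],
    [0,0,0.35,0,0,0,255],
    [0,0,0.4,0,0,0,255],
    [0,0,0.45,0,0,0,255],
    [0,0,0.5,0,0,0,255],
    [0,0,0.5,0,0,0,255]
  ]
}}

```text
clock: 5.58
tcp_pos: [452.8, -18.9, 87.2]
eef_rot: [[0.942, 0.336, 0.0], [0.336, -0.942, -0.0], [0.0, 0.0, -1.0]]
force: [0.1, 0.0, -0.3]
opening: 0.001
finger_force: 0.0
```

```bash
python3 - <<'E'
from h import *
print(r.observe()['tcp_pos'],r.observe()['force'],r.observe()['joint_positions'])
E
```

```text
[452.76069597 -18.94404184  87.2356266 ] [ 0.12847593  0.03653104 -0.28994613] [-1.65494286e+01  1.40604910e+01  1.11867847e+02  1.23317392e-03
  5.40682684e+01  5.38096349e+01]
```

Request:
{"method": "step_arm", "body": {
  "steps": [
    [0,0,0.03,0,0,0,255],
    [0,0,0.06,0,0,0,255],
    [0,0,0.08,0,0,0,255],
    [0,0,0.1,0,0,0,255],
    [0,0,0.12,0,0,0,255],
    [0,0,0.14,0,0,0,255],
    [0,0,0.14,0,0,0,255],
    [0,0,0.14,0,0,0,255]
  ]
}}

```text
clock: 6.25
tcp_pos: [452.9, -19.0, 87.0]
eef_rot: [[0.942, 0.336, 0.001], [0.336, -0.942, -0.0], [0.001, 0.001, -1.0]]
force: [-3.7, 0.9, 11.1]
opening: -0.003
finger_force: 5.8
```

Request:
{"method": "step_arm", "body": {
  "steps": [
    [0,0,-1,0,0,0,255],
    [0,0,-4,0,0,-0.1,255],
    [0,0,-7,0,0,-0.22,255],
    [0,0,-10,0,0,-0.34,255],
    [0,0,-13,0,0,-0.46,255],
    [0.5,0,-15,0,0,-0.58,255],
    [1,0,-16,0,0,-0.7,255],
    [1.5,0,-16.5,0,0,-0.82,255]
  ]
}}

```text
clock: 6.92
tcp_pos: [468.0, -14.1, 253.3]
eef_rot: [[0.391, 0.92, 0.004], [0.92, -0.391, -0.001], [0.001, 0.004, -1.0]]
force: [-0.0, 0.1, -0.4]
opening: 0.003
finger_force: 0.0
```

Request:
{"method": "step_arm", "body": {
  "steps": [
    [0,0,0,0,0,-0.12,255],
    [0,0,0,0,0,-0.24,255],
    [0,0,0,0,0,-0.28,255],
    [0,0,0,0,0,-0.28,255],
    [0,0,0,0,0.1,-0.28,200],
    [0,0,0,0,0.1,-0.28,100],
    [0,0,0,0,0.1,-0.28,0],
    [0,0,0,0,0.1,-0.28,0]
  ]
}}

```text
clock: 7.58
tcp_pos: [466.8, -14.3, 250.9]
eef_rot: [[0.128, 0.991, 0.026], [0.987, -0.13, 0.095], [0.097, 0.013, -0.995]]
force: [-0.8, -0.4, 0.4]
opening: 0.562
finger_force: 0.0
```

```bash
python3 - <<'E'
from lid import *
p=np.load('lid.npy');p[3]=0
s=r.observe();print(s['tcp_pos'],s['eef_rot'].round(3).tolist(),s['joint_positions'].round(2))
c=cam('wrist','w1.png')
o,Rz,R=frame(p)
for l in([-255,120,12],[-255,-120,12],[-222,0,55]): print(l,proj(c,world(p,l)))
np.savez('w1.npz',**c)
E
```

```text
[466.75684234 -14.30937502 250.88842236] [[0.128, 0.991, 0.026], [0.987, -0.13, 0.095], [0.097, 0.013, -0.995]] [-19.9    4.69  97.8    5.73  78.01 -13.67]
[-255, 120, 12] [[282.85084869  38.42898495]]
[-255, -120, 12] [[288.91929525 311.65238716]]
[-222, 0, 55] [[324.48287226 191.45832171]]
```

View pics/w1.png

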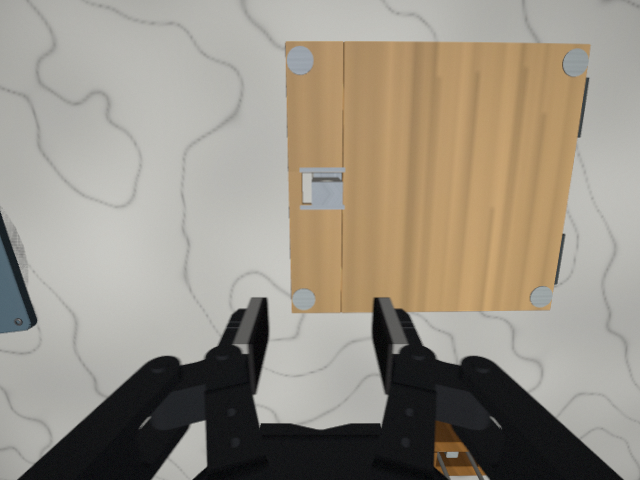

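The lid is shut and the post stands up through its slot at about (327,192). The lid's top corners are at (286,41), (291,312), (590,44) and (550,311). I'll refit the chest pose from these.

```bash
python3 - <<'E'
from lid import *
c=dict(np.load('w1.npz'));p=np.load('lid.npy')
L=np.array([[-255,120,12],[-255,-120,12],[0,120,12],[0,-120,12]]);U=np.array([(286,41),(291.5,313),(590,44),(550,311.5)])
f=lambda q:(proj(c,world([*q,0],L))-U).ravel()
s=least_squares(f,p[:3]);print(s.x,s.fun.round(1))
q=[*s.x,0];np.save('chest.npy',q);o,Rz,_=frame(q);print('post',o+Rz@[-222,0,42])
for x in(-12,12):
  for y in(-9,9): print(x,y,proj(c,o+Rz@[-222+x,y,55]).round(1))
im=cv2.imread('pics/w1.png');a=cv2.resize(im[160:220,290:355],None,fx=9,fy=9,interpolation=cv2.INTER_CUBIC);cv2.imwrite('pics/w1c.png',a)
# caddy hover: tool straight down, tool y along chest/caddy x (-7deg)
y=np.array([np.cos(.125),-np.sin(.125),0]);z=np.array([0,0,-1.]);R=np.c_[np.cross(y,z),y,z]
mv([583,-330,240],R)
E
```

```text
[ 6.98721364e+02 -2.52687254e+00 -1.26682440e-01] [-0.7 -0.  -0.2  0.4  1.1  0.5 -0.2 -0.9]
post [478.50035959  25.52146647 117.        ]
-12 -9 [[311.7 205.5]]
-12 9 [[311.6 182.1]]
12 -9 [[342.6 205.4]]
12 9 [[342.9 182. ]]
[ 583 -330  240] -> [-29.83  15.59  -1.61] [ 0.014 -0.097 -0.004] f [-0.3  0.9  0.1] op 0.647
```

View pics/w1c.png

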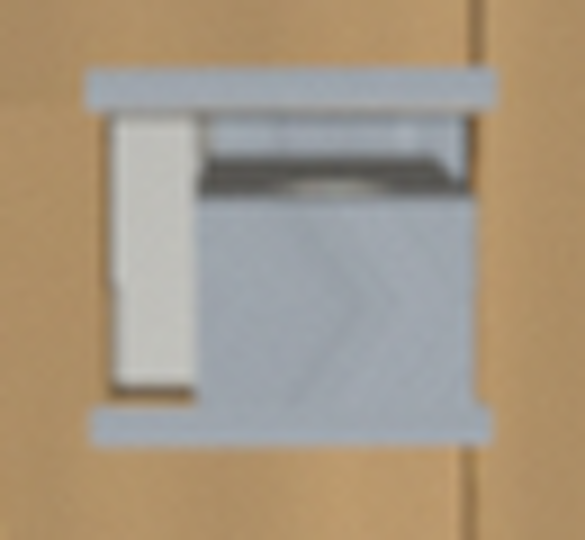

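The post's top face spans columns 312.2–342.8 and rows 181.7–205.3, which matches the fit. Moving to hover over the caddy.

Request:
{"method": "step_arm", "body": {
  "steps": [
    [-3.5,1.8,-0.2,0,-0.02,0,0],
    [-7.2,3.7,-0.4,0.01,-0.04,0,0],
    [-10.8,5.6,-0.6,0.01,-0.06,0,0],
    [-14.5,7.6,-0.8,0.01,-0.08,0,0],
    [-18.2,9.5,-1,0.01,-0.1,0,0],
    [-22,11.5,-1.2,0.01,-0.1,0,0],
    [-26,13.5,-1.4,0.01,-0.1,0,0],
    [-29.8,15.6,-1.6,0.01,-0.1,0,0]
  ]
}}

```text
clock: 8.3
tcp_pos: [582.0, -324.5, 239.6]
eef_rot: [[0.127, 0.992, 0.003], [0.992, -0.127, -0.003], [-0.002, 0.003, -1.0]]
force: [1.1, 0.6, 0.2]
opening: 1.002
finger_force: 0.0
```

```bash
python3 - <<'E'
from h import *
s=r.observe();print(s['tcp_pos'],s['joint_positions'].round(1),s['joint_vel'].round(1))
c=cam('wrist','w2.png');np.savez('w2.npz',**c)
E
```

```text
[ 581.98177213 -324.46362067  239.64152732] [-38.7  26.5  69.7  -0.   83.6 -31.4] [-22.6  41.2 -61.8   0.5  19.9 -22.4]
```

View pics/w2.png

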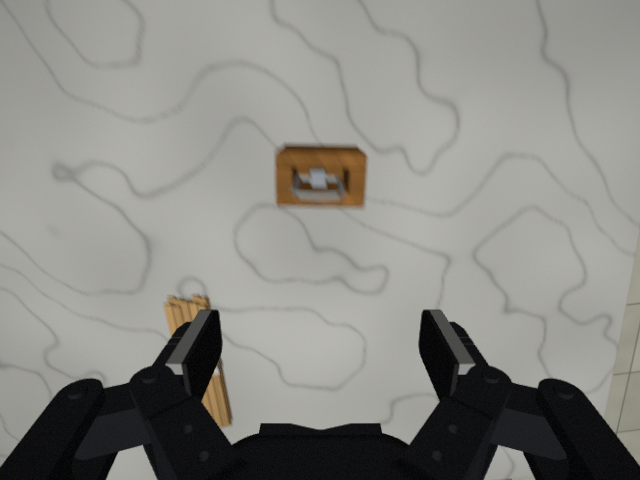

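The caddy's top face is about 277–366 by 151–206 px. The pin head shows at (318,178) and the hoop's far-end bar at (318,196). Converting these to positions.

```bash
python3 - <<'E'
from h import *
c=dict(np.load('w2.npz'))
im=cv2.imread('pics/w2.png').astype(int)
# brown mask extents
b=((im[:,:,2]-im[:,:,0])>40);b[:130]=0;b[230:]=0;b[:,:240]=0;b[:,400:]=0
ys,xs=np.nonzero(b);print(xs.min(),xs.max(),ys.min(),ys.max())
for u,z in(((321.3,178.6),88),((318,178),78),((318,196),149),((290,190),149),((349,190),149)):print(u,onz(c,u,z).round(1))
E=[onz(c,u,88).round(1).tolist() for u in((277,151),(366,152),(277,206),(366,207))];print(E)
for r_ in im[150:212:2,292:350:2].mean(2).astype(int): print(''.join('%4d'%v for v in r_))
E
```

```text
276 365 147 206
(321.3, 178.6) [ 587.5 -288.8   88. ]
(318, 178) [ 584.6 -289.6   78. ]
(318, 196) [ 584.6 -290.2  149. ]
(290, 190) [ 566.5 -283.7  149. ]
(349, 190) [ 605.8 -288.7  149. ]
[[554.4, -261.9, 88.0], [626.5, -271.8, 88.0], [546.9, -307.3, 88.0], [622.6, -317.8, 88.0]]
  60  60  59  59  59  57  58  55  56  56  56  59  59  58  58  58  57  58  57  58  56  57  56  59  61  59  57  58  57
  70  68  68  67  68  66  67  68  65  64  65  64  69  69  69  69  70  68  67  66  64  64  66  70  72  73  73  73  69
  81  78  79  78  77  75  75  76  74  72  72  73  74  82  81  80  79  77  75  74  73  74  73  77  80  83  82  84  83
  89  88  86  84  84  85  83  82  81  78  79  79  81  85  89  86  87  87  85  83  84  85  82  82  84  89  91  92  92
  87  90  89  86  84  84  81  82  82  82  79  80  80  82  90  91  90  90  89  85  87  87  87  84  90  91  96  97  97
  84  87  88  87  86  85  83  82  85  82  78  79  80  81  84  90  90  89  90  87  88  87  88  86  85  88  92  98  98
  81  82  88  88  85  83  84  81  83  83  82  80  79  79  81  85  90  89  88  89  88  87  88  86  85  86  89  95  9
[... 2109 characters left out ...]
 82  86  88  87  97 102 102 106 107 108 107 110 113 115 114 115 114 112 112 109 108 109 107 106  95  90  94  97  96
  81  80  85  84  84  82  89  86  86  87  90  95  94  97 100 101 103 101  99  98  95  94  94  91  86  91  95  97  98
 103 104 105 109 106 103 103 101 101 100 103  97  96  97  97 100 103 102 101 102 102 100  97  91  89  93  97  99  99
 131 130 129 126 127 126 127 126 125 121 122 124 122 122 121 121 124 124 124 125 124 122 119 117 118 122 118 122 122
 146 146 148 148 148 146 147 141 142 142 142 142 141 139 141 140 141 142 142 140 141 140 139 136 131 133 139 142 144
 160 160 162 161 161 160 161 162 160 162 160 159 158 158 157 158 158 157 156 157 158 157 156 153 149 144 148 154 156
```

```bash
python3 - <<'E'
from h import *
y=np.array([np.cos(.13),-np.sin(.13),0]);z=np.array([0,0,-1.]);R=np.c_[np.cross(y,z),y,z]
mv([585,-290,190],R);mv([585,-290,91],R)
E
```

```text
[ 585 -290  190] -> [ 4.26 -0.43  4.69] [ 0.004  0.006 -0.002] f [ 2.4 -6.4  0.5] op 0.999
[ 585 -290   91] -> [ 4.32 -0.47 14.59] [ 0.004  0.006 -0.002] f [ 2.4 -6.4  0.5] op 0.999
```

Request:
{"method": "step_arm", "body": {
  "steps": [
    [0.8,-0.1,0.8,0,0,0,0],
    [1.6,-0.2,1.6,0,0,0,0],
    [2.5,-0.3,2.4,0,0,0,0],
    [3.3,-0.4,3.2,0,0,0,0],
    [4,-0.45,4,0,0,0,0],
    [4.2,-0.45,4.7,0,0,0,0],
    [4.2,-0.45,4.7,0,0,0,0],
    [4.2,-0.45,4.7,0,0,0,0]
  ]
}}

```text
clock: 9.02
tcp_pos: [582.1, -280.5, 192.7]
eef_rot: [[0.127, 0.992, 0.003], [0.992, -0.127, -0.002], [-0.001, 0.004, -1.0]]
force: [-0.1, 0.1, 0.5]
opening: 1.001
finger_force: 0.0
```

```bash
python3 - <<'E'
from h import *
y=np.array([np.cos(.13),-np.sin(.13),0]);z=np.array([0,0,-1.]);R=np.c_[np.cross(y,z),y,z]
mv([585,-290,91],R)
c=cam('wrist','w3.png');np.savez('w3.npz',**c)
for X in ([585,-290,149],[585,-290,78]):
  for d in(-17.5,0,17.5):print(proj(c,np.array(X)+d*y))
im=cv2.imread('pics/w3.png');cv2.imwrite('pics/w3c.png',cv2.resize(im[180:380,180:460],None,fx=2.5,fy=2.5))
E
```

```text
[ 585 -290   91] -> [-0.89  0.37 10.17] [0.004 0.001 0.003] f [-0.1  0.1  0.5] op 1.001
[[297.9612814  285.36360012]]
[[327.68464015 285.43979959]]
[[357.37232324 285.50083261]]
[[302.97171182 244.30302313]]
[[325.42120933 244.37268515]]
[[347.8516802  244.44145286]]
```

View pics/w3c.png

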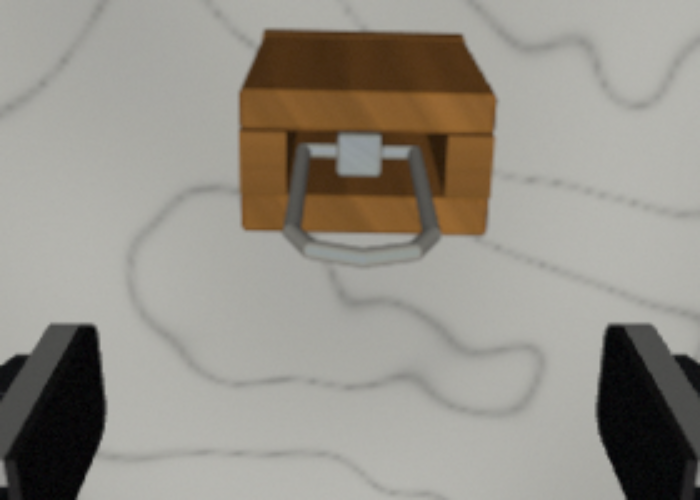

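The hoop's far end is at about (324.8,282) and the head at (323.6,242). The hoop stands upright between the open fingers.

```bash
python3 - <<'E'
from h import *
c=dict(np.load('w3.npz'))
e=onz(c,(324.8,282),149);k=onz(c,(323.6,242),78);print(e,k)
# caddy front edge slope / hoop base legs
print([onz(c,(u/2.5+180,v/2.5+180),149) for u,v in((287,230),(438,230))])
y=np.array([np.cos(.13),-np.sin(.13),0]);z=np.array([0,0,-1.]);R=np.c_[np.cross(y,z),y,z]
X=(e+k)/2;mv([X[0],X[1],91],R)
E
```

```text
[ 583.58430808 -287.56054848  149.        ] [ 583.82981499 -287.87226238   78.        ]
[array([ 567.08080503, -278.98202774,  149.        ]), array([ 601.87930718, -283.43107613,  149.        ])]
[ 583.7 -287.7   91. ] -> [-0.61  0.17 10.22] [0.004 0.002 0.002] f [-0.   1.3  0.4] op 1.002
```

Request:
{"method": "step_arm", "body": {
  "steps": [
    [-0.3,0.1,0.8,0,0,0,0],
    [-0.6,0.17,2.2,0,0,0,0],
    [-0.6,0.17,4,0,0,0,0],
    [-0.6,0.17,6,0,0,0,0],
    [-0.6,0.17,8,0,0,0,0],
    [-0.6,0.17,9.3,0,0,0,0],
    [-0.6,0.17,10.1,0,0,0,40],
    [-0.6,0.17,10.2,0,0,0,80]
  ]
}}

```text
clock: 9.73
tcp_pos: [582.5, -287.7, 88.7]
eef_rot: [[0.128, 0.992, 0.001], [0.992, -0.128, -0.0], [0.0, 0.001, -1.0]]
force: [-0.7, 0.4, -0.3]
opening: 0.747
finger_force: 0.0
```

Request:
{"method": "step_arm", "body": {
  "steps": [
    [0,0,0,0,0,0,100],
    [0,0,0,0,0,0,120],
    [0,0,0,0,0,0,140],
    [0,0,0,0,0,0,160],
    [0,0,0,0,0,0,180],
    [0,0,0,0,0,0,220],
    [0,0,0,0,0,0,255],
    [0,0,0,0,0,0,255]
  ],
  "grip_force": 60
}}

```text
clock: 10.4
tcp_pos: [584.2, -288.2, 92.3]
eef_rot: [[0.128, 0.992, 0.006], [0.992, -0.128, -0.003], [-0.003, 0.006, -1.0]]
force: [-1.5, -0.0, 5.7]
opening: 0.439
finger_force: 59.6
```

Request:
{"method": "step_arm", "body": {
  "steps": [
    [0,0,-0.5,0,0,0,255],
    [0,0,-1.5,0,0,0,255],
    [0,0,-3,0,0,0,255],
    [0,0,-5,0,0,0,255],
    [0,0,-7,0,0,0,255],
    [0,0,-9,0,0,0,255],
    [0,0,-10.5,0,0,0,255],
    [0,0,-12,0,0,0,255]
  ]
}}

```text
clock: 11.07
tcp_pos: [583.2, -287.3, 212.7]
eef_rot: [[0.127, 0.992, 0.005], [0.992, -0.127, -0.002], [-0.002, 0.005, -1.0]]
force: [0.3, -0.1, -1.4]
opening: 0.444
finger_force: 60.1
```

```bash
python3 - <<'E'
from lid import *
s=r.observe();print(s['tcp_pos'],s['opening'],s['finger_force'],s['force'],s['joint_positions'].round(1))
q=np.load('chest.npy');o,Rz,_=frame(q);H=o+Rz@[-222,0,42]
z=Rz[:,1];y=Rz[:,0];R=np.c_[np.cross(y,z),y,z]   # tool z=+chest y, tool y=chest x
print(R.round(2))
# standoff: hinge 36+? behind grasp; grasp to tip = 36+12+51=~101 ; TCP->tip ~ 82
for gap in(60,20): mv(H-z*(gap+82+17),R)
E
```

```text
[ 583.19859956 -287.30794114  212.69350377] 0.4442204197172129 60.11611461639404 [ 0.34528135 -0.09748382 -1.4474216 ] [-36.1  25.6  74.9   0.1  79.2 -28.8]
[[-0.    0.99  0.13]
 [ 0.   -0.13  0.99]
 [ 1.    0.    0.  ]]
[ 458.4 -132.2  117. ] -> [ 13.81 -14.4    9.47] [0.005 1.573 0.003] f [ 0.3 -0.1 -1.4] op 0.444
[463.5 -92.5 117. ] -> [ 17.81 -14.41   9.47] [0.005 1.573 0.003] f [ 0.3 -0.1 -1.4] op 0.444
```

Request:
{"method": "step_arm", "body": {
  "steps": [
    [0.2,-0.2,0,0,0.03,0,255],
    [0.7,-0.7,0,0,0.08,0,255],
    [1.5,-1.5,0,0,0.15,0,255],
    [2.4,-2.4,0,0,0.23,0,255],
    [3.3,-3.3,0,0,0.32,0,255],
    [4.2,-4.2,0,0,0.41,0,255],
    [5.1,-5.1,0,0,0.5,0,255],
    [6,-6,0,0,0.58,0,255]
  ]
}}

```text
clock: 11.73
tcp_pos: [531.1, -220.4, 211.5]
eef_rot: [[0.104, 0.992, 0.075], [0.829, -0.128, 0.544], [0.55, 0.006, -0.835]]
force: [-0.2, 0.2, -1.7]
opening: 0.438
finger_force: 60.0
```

```bash
cat > tg.py <<'E'
from lid import *
q=np.load('chest.npy');o,Rz,_=frame(q);H=o+Rz@[-222,0,42]
z=Rz[:,1];y=Rz[:,0];R=np.c_[np.cross(y,z),y,z]
E
python3 - <<'E'
from tg import *
s=r.observe();print(s['tcp_pos'],s['joint_positions'].round(1))
mv(H-z*159+[0,0,50],R)
E
```

```text
[ 531.05708744 -220.44903407  211.51679274] [-49.1  28.4  78.9  24.5  95.6 -44.5]
[ 458.4 -132.2  167. ] -> [ 4.12 -8.36  7.98] [0.004 0.989 0.004] f [-0.2  0.2 -1.7] op 0.438
```

Request:
{"method": "step_arm", "body": {
  "steps": [
    [0.2,-0.4,0.4,0,0.08,0,255],
    [0.5,-1,0.9,0,0.16,0,255],
    [0.8,-1.7,1.6,0,0.24,0,255],
    [1.2,-2.5,2.3,0,0.32,0,255],
    [1.6,-3.3,3.1,0,0.4,0,255],
    [2,-4.1,3.9,0,0.48,0,255],
    [2.4,-4.9,4.7,0,0.55,0,255],
    [2.8,-5.6,5.4,0,0.62,0,255]
  ]
}}

```text
clock: 12.4
tcp_pos: [482.3, -160.8, 180.5]
eef_rot: [[0.042, 0.992, 0.121], [0.359, -0.128, 0.924], [0.932, 0.005, -0.362]]
force: [0.0, -0.1, -0.9]
opening: 0.44
finger_force: 60.1
```

```bash
python3 - <<'E'
from tg import *
s=r.observe();print(s['tcp_pos'],s['joint_positions'].round(1))
mv(H-z*159+[0,0,50],R)
mv(H-z*159+[0,0,30],R)
E
```

```text
[ 482.28675301 -160.83192962  180.47220051] [-57.7  41.4  87.4  39.2 109.4 -58.4]
[ 458.4 -132.2  167. ] -> [-0.33 -2.74  2.84] [0.003 0.37  0.005] f [ 0.  -0.1 -0.9] op 0.44
[ 458.4 -132.2  147. ] -> [-2.19 -2.75  3.57] [0.003 0.37  0.005] f [ 0.  -0.1 -0.9] op 0.44
```

Request:
{"method": "step_arm", "body": {
  "steps": [
    [-0.3,-0.4,0.5,0,0.07,0,255],
    [-0.6,-0.9,1.1,0,0.14,0,255],
    [-0.9,-1.3,1.7,0,0.2,0,255],
    [-1.3,-1.7,2.3,0,0.26,0,255],
    [-1.6,-2.1,2.8,0,0.31,0,255],
    [-1.9,-2.4,3.2,0,0.34,0,255],
    [-2.1,-2.6,3.4,0,0.36,0,255],
    [-2.2,-2.7,3.5,0,0.37,0,255]
  ]
}}

```text
clock: 13.07
tcp_pos: [459.0, -132.7, 146.6]
eef_rot: [[-0.003, 0.992, 0.127], [0.002, -0.127, 0.992], [1.0, 0.004, -0.001]]
force: [-0.2, 0.1, -1.1]
opening: 0.446
finger_force: 60.1
```

```bash
python3 - <<'E'
from tg import *
import time
s=r.observe();print(s['tcp_pos'],s['joint_positions'].round(1))
mv(H-z*159+[0,0,30],R)
W=cam('wrist');S=cam('scene');T=cam('top')
for n,c in(('W',W),('S',S),('T',T)): np.savez(f'p_{n}.npz',**c)
s=r.observe();tc=s['tcp_pos'];Rt=s['eef_rot']
for n,d in(('hinge',19),('headc',31),('face',48),('tip',82)):
    print(n,[proj(c,tc+Rt[:,2]*d).round(1).tolist() for c in(W,S,T)])
print('hole',[proj(c,H).round(1).tolist() for c in(W,S,T)])
def crop(c,X,w,h,k):
    u,v=proj(c,X)[0].astype(int);u=max(u,w//2);v=max(v,h//2);print('crop origin',u-w//2,v-h//2)
    return cv2.resize(c['frame'][v-h//2:v+h//2,u-w//2:u+w//2,::-1],None,fx=k,fy=k,interpolation=cv2.INTER_CUBIC)
M=(H+tc)/2
m=np.zeros((600,800,3),np.uint8)
a=crop(W,tc+Rt[:,2]*82,266,300,2);m[:a.shape[0],:a.shape[1]]=a[:600,:532]
b=crop(S,M,66,75,4);m[:b.shape[0],534:534+b.shape[1]]=b
b=crop(T,M,66,75,4);m[300:300+b.shape[0],534:534+b.shape[1]]=b
cv2.imwrite('pics/p1.png',m)
E
```

```text
[ 458.95004299 -132.70079364  146.5807812 ] [-59.5  54.5  90.9  43.3 116.5 -67.3]
[ 458.4 -132.2  147. ] -> [ 0.04 -0.06  0.04] [0.001 0.001 0.004] f [-0.2  0.1 -1.1] op 0.446
hinge [[[322.9, 291.3]], [[268.8, 210.3]], [[377.7, 263.7]]]
headc [[[322.8, 281.1]], [[273.0, 209.8]], [[372.7, 263.0]]]
face [[[322.6, 268.6]], [[278.8, 208.9]], [[365.7, 261.9]]]
tip [[[322.4, 248.6]], [[290.4, 207.3]], [[351.5, 259.9]]]
hole [[[320.6, 249.4]], [[316.3, 212.4]], [[319.6, 256.6]]]
crop origin 189 98
crop origin 256 174
crop origin 319 223
```

View pics/p1.png

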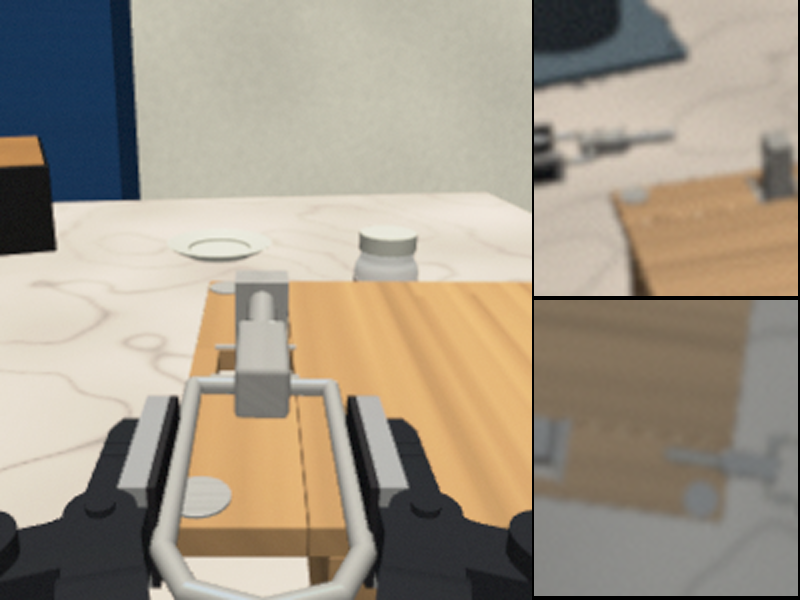

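The wrist view shows the pin straight, with its tip at about (319.5,247). The post is right behind it, centred near column 320. The scene camera also puts the tip at (290.5,207.7), as predicted. I'll measure the small offsets numerically.

```bash
python3 - <<'E'
from tg import *
c=dict(np.load('p_W.npz'));g=cv2.cvtColor(c['frame'],cv2.COLOR_RGB2GRAY)
s=r.observe();tc=s['tcp_pos'];Rt=s['eef_rot']
P=lambda a:proj(c,tc+Rt@np.array(a,float))[0].round(1)
print('tip top',P([3.5,0,82]),'tap top',P([4.5,0,79]),'shank sides z70',P([0,-4.5,70]),P([0,4.5,70]),'face sides',P([7,-7,48]),P([7,7,48]),'rear',P([7,-7,14]),P([7,7,14]))
print('post top near',[proj(c,H+Rz@[x,yy,13])[0].round(1).tolist() for x,yy in((-12,-9),(12,-9),(-12,9),(12,9))])
print('cols',list(range(300,342)))
for v in (236,240,244,250,254,257,262,270,280):print(v,g[v,300:342].tolist())
print('col320 rows 228-262',g[228:264,320].tolist())
E
```

```text
tip top [322.4 243.8] tap top [322.4 243.9] shank sides z70 [315.6 255. ] [329.4 255. ] face sides [310.7 257.6] [334.6 257.6] rear [308.9 283.3] [337.2 283.3]
post top near [[307.1, 239.2], [334.2, 239.3], [307.8, 232.9], [333.5, 233.0]]
cols [300, 301, 302, 303, 304, 305, 306, 307, 308, 309, 310, 311, 312, 313, 314, 315, 316, 317, 318, 319, 320, 321, 322, 323, 324, 325, 326, 327, 328, 329, 330, 331, 332, 333, 334, 335, 336, 337, 338, 339, 340, 341]
236 [212, 212, 212, 212, 212, 212, 207, 196, 192, 193, 193, 194, 194, 194, 193, 193, 194, 194, 193, 192, 190, 193, 193, 194, 195, 195, 197, 197, 197, 197, 197, 196, 200, 212, 219, 220, 221, 220, 220, 219, 221, 220]
240 [199, 198, 200, 198, 198, 194, 160, 118, 119, 118, 119, 117, 117, 116, 116, 115, 117, 118, 119, 120, 121, 121, 119, 119, 119, 119, 120, 120, 121, 120, 119, 121, 122, 159, 183, 182, 181, 180, 177, 177, 175, 176]
244 [166, 168, 168, 168, 170, 167, 144, 117, 117, 119, 118, 118, 119, 117, 115, 123, 143, 160, 172, 187, 187, 177, 161, 139, 125, 117, 120, 120, 120, 119, 120, 120, 123, 162, 185, 183, 182, 181, 179, 178, 177, 177]

[... 789 characters left out ...]
 192, 191, 183, 157, 145, 130, 152, 187, 185, 184, 182, 178, 178, 177]
270 [193, 192, 192, 192, 191, 192, 167, 146, 167, 182, 189, 190, 190, 190, 192, 193, 193, 193, 194, 193, 193, 192, 191, 191, 190, 192, 191, 191, 192, 190, 189, 176, 152, 166, 187, 188, 193, 188, 183, 181, 181, 178]
280 [105, 107, 108, 108, 108, 108, 117, 151, 177, 187, 191, 190, 192, 193, 192, 194, 196, 195, 193, 195, 194, 193, 191, 192, 192, 191, 192, 193, 192, 193, 191, 184, 165, 126, 82, 117, 169, 187, 185, 183, 181, 179]
col320 rows 228-262 [222, 221, 220, 218, 214, 202, 194, 192, 190, 191, 194, 160, 121, 119, 120, 151, 187, 199, 200, 198, 200, 199, 199, 199, 198, 196, 198, 197, 197, 197, 192, 191, 189, 192, 193, 191]
```

Request:
{"method": "step_arm", "body": {
  "steps": [
    [-0.2,0.03,0.1,0,0,0.004,255],
    [-0.6,0.03,0.4,0,0,0.004,255],
    [-1.2,0.03,0.9,0,0,0.004,255],
    [-1.8,0.03,1.5,0,0,0.004,255],
    [-2.4,0.03,2.1,0,0,0.004,255],
    [-2.8,0.03,2.7,0,0,0.004,255],
    [-2.95,0.03,3.2,0,0,0.004,255],
    [-2.99,0.03,3.5,0,0,0.004,255]
  ]
}}

```text
clock: 13.88
tcp_pos: [463.8, -97.0, 116.7]
eef_rot: [[0.001, 0.992, 0.127], [0.001, -0.127, 0.992], [1.0, -0.001, -0.001]]
force: [0.3, -0.7, -1.1]
opening: 0.443
finger_force: 60.1
```

```bash
python3 - <<'E'
from tg import *
c=cam('wrist');g=cv2.cvtColor(c['frame'],cv2.COLOR_RGB2GRAY)
s=r.observe();tc=s['tcp_pos'];Rt=s['eef_rot']
P=lambda a:proj(c,tc+Rt@np.array(a,float))[0].round(1)
print(mv(H-z*57,R))
print('hole in tool',Rt.T@(H-tc))
print('tip top',P([3.5,0,82]),'tap top',P([4.5,0,79]),'shank sides z70',P([0,-4.5,70]),P([0,4.5,70]))
print('post top near',[proj(c,H+Rz@[x,yy,13])[0].round(1).tolist() for x,yy in((-12,-9),(12,-9),(-12,9),(12,9))])
for v in (222,228,234,250,255):print(v,g[v,300:342].tolist())
print('col320 rows 200-262',g[205:254,320].tolist())
cv2.imwrite('pics/p2.png',c['frame'][:,:,::-1])
E
```

```text
[471.3 -31.  117. ] -> [ 0.01 -0.09  6.62] [ 0.     0.001 -0.001] f [-0.4  1.3 -1.3] op 0.444
(array([ 0.00824309, -0.0923375 ,  6.62082866]), array([ 0.00036835,  0.000876  , -0.00107461]))
hole in tool [  0.13235135  -0.94439785 123.20826091]
tip top [321.8 243.9] tap top [321.8 244. ] shank sides z70 [314.9 255.2] [328.7 255.2]
post top near [[304.6, 217.7], [336.2, 217.7], [305.6, 211.7], [335.3, 211.7]]
222 [214, 214, 214, 193, 145, 118, 119, 117, 118, 118, 118, 117, 116, 118, 116, 118, 119, 119, 121, 120, 121, 122, 120, 121, 122, 121, 120, 122, 122, 123, 120, 118, 122, 121, 136, 194, 222, 222, 222, 221, 221, 220]
228 [199, 198, 198, 181, 140, 119, 119, 120, 118, 119, 119, 118, 117, 114, 113, 133, 159, 174, 184, 188, 187, 183, 173, 149, 121, 116, 121, 122, 121, 122, 120, 120, 122, 123, 132, 165, 186, 183, 182, 181, 181, 179]
234 [183, 182, 184, 173, 142, 120, 119, 119, 118, 120, 120, 114, 104, 110, 138, 159, 172, 181, 188, 192, 193, 191, 185, 173, 156, 128, 108, 113, 122, 120, 120, 119, 120, 121, 131, 166, 186, 184, 184, 181, 181, 180]
250 [182, 181, 180, 181, 155, 117, 120, 121, 121, 121, 121, 122, 115, 126, 150, 169, 179, 187, 194, 200, 200, 194, 188, 178, 164, 142, 125, 118, 116, 118, 120, 122, 123, 124, 144, 134, 146, 182, 187, 184, 184, 182]
255 [187, 187, 188, 187, 157, 118, 119, 121, 122, 121, 120, 120, 113, 131, 159, 172, 181, 188, 194, 199, 199, 196, 186, 178, 165, 145, 123, 113, 117, 119, 121, 123, 125, 126, 143, 176, 177, 179, 191, 188, 184, 183]
col320 rows 200-262 [228, 227, 229, 231, 230, 230, 222, 203, 192, 192, 193, 196, 169, 133, 123, 123, 122, 121, 123, 122, 122, 113, 156, 187, 188, 188, 187, 188, 194, 193, 191, 191, 191, 193, 188, 177, 147, 123, 153, 189, 201, 199, 199, 200, 199, 200, 200, 200, 200]
```

Pin and hole line up within about 0.3 mm both ways (shank column 319.4, hole column 319.3). Inserting now.

Request:
{"method": "step_arm", "body": {
  "steps": [
    [0.01,-0.02,0.2,0,0,0,255],
    [0.01,-0.02,0.6,0,0,0,255],
    [0.01,-0.02,1.1,0,0,0,255],
    [0.01,-0.02,1.6,0,0,0,255],
    [0.01,-0.02,2.1,0,0,0,255],
    [0.01,-0.02,2.5,0,0,0,255],
    [0.01,-0.02,2.8,0,0,0,255],
    [0.01,-0.02,3.1,0,0,0,255]
  ]
}}

```text
clock: 14.6
tcp_pos: [467.7, -66.9, 117.2]
eef_rot: [[0.0, 0.992, 0.127], [0.002, -0.127, 0.992], [1.0, -0.0, -0.002]]
force: [0.3, -0.1, -1.1]
opening: 0.441
finger_force: 60.1
```

Request:
{"method": "step_arm", "body": {
  "steps": [
    [0,0,0.2,0,0,0,255],
    [0,0,0.4,0,0,0,255],
    [0,0,0.6,0,0,0,255],
    [0,0,0.8,0,0,0,255],
    [0,0,1.0,0,0,0,255],
    [0,0,1.2,0,0,0,255],
    [0,0,1.4,0,0,0,255],
    [0,0,1.6,0,0,0,255]
  ]
}}

```text
clock: 15.27
tcp_pos: [469.7, -51.3, 117.1]
eef_rot: [[0.0, 0.992, 0.128], [0.002, -0.128, 0.992], [1.0, -0.0, -0.002]]
force: [-0.5, 0.5, -0.7]
opening: 0.443
finger_force: 60.1
```

Force-free, so the tip is in the hole. Continuing.

Request:
{"method": "step_arm", "body": {
  "steps": [
    [0,0,0.25,0,0,0,255],
    [0,0,0.5,0,0,0,255],
    [0,0,0.75,0,0,0,255],
    [0,0,1.0,0,0,0,255],
    [0,0,1.2,0,0,0,255],
    [0,0,1.4,0,0,0,255],
    [0,0,1.6,0,0,0,255],
    [0,0,1.75,0,0,0,255]
  ]
}}

```text
clock: 15.93
tcp_pos: [472.0, -33.9, 117.1]
eef_rot: [[0.0, 0.992, 0.128], [0.002, -0.128, 0.992], [1.0, -0.0, -0.002]]
force: [-0.2, 0.5, -0.1]
opening: 0.441
finger_force: 60.1
```

Request:
{"method": "step_arm", "body": {
  "steps": [
    [0,0,0.05,0,0,0,255],
    [0,0,0.1,0,0,0,255],
    [0,0,0.15,0,0,0,255],
    [0,0,0.2,0,0,0,255],
    [0,0,0.25,0,0,0,255],
    [0,0,0.3,0,0,0,255],
    [0,0,0.35,0,0,0,255],
    [0,0,0.4,0,0,0,255]
  ]
}}

```text
clock: 16.6
tcp_pos: [472.5, -30.6, 117.0]
eef_rot: [[0.0, 0.992, 0.128], [0.003, -0.128, 0.992], [1.0, 0.0, -0.003]]
force: [-2.0, -7.0, -0.1]
opening: 0.439
finger_force: 60.4
```

```bash
python3 - <<'E'
from tg import *
mv(H-z*57,R); print(r.observe()['joint_positions'].round(1))
E
```

```text
[471.3 -31.  117. ] -> [-0.   -0.11 -0.06] [0.001 0.003 0.   ] f [-2.  -7.  -0.1] op 0.439
[-52.9  54.8 100.2  47.2 107.4 -72. ]
```

The head is home: the force is 7 N and it stopped where expected. Now I'll swing the hoop up by turning the gripper about the hoop hinge, 19.3 mm ahead of the TCP.

Request:
{"method": "step_arm", "body": {
  "steps": [
    [0.126,0,0.004,0,-0.065,0,255],
    [0.25,0,0.016,0,-0.13,0,255],
    [0.374,0,0.037,0,-0.195,0,255],
    [0.496,0,0.065,0,-0.26,0,255],
    [0.616,0,0.101,0,-0.325,0,255],
    [0.734,0,0.145,0,-0.39,0,255],
    [0.848,0,0.197,0,-0.455,0,255],
    [0.967,0,0.266,0,-0.525,0,255]
  ]
}}

```text
clock: 17.27
tcp_pos: [472.6, -28.4, 126.5]
eef_rot: [[0.065, 0.992, 0.11], [0.503, -0.128, 0.855], [0.862, 0.0, -0.507]]
force: [-3.0, -2.7, -0.4]
opening: 0.444
finger_force: 60.4
```

```bash
python3 - <<'E'
from tg import *
s=r.observe();print(s['tcp_pos'],s['force'],s['joint_positions'].round(1))
Hg=H-z*38
print('hinge in tool',s['eef_rot'].T@(Hg-s['tcp_pos']))
E
```

```text
[472.55372007 -28.43650003 126.4676445 ] [-2.97770138 -2.68132598 -0.3663959 ] [-49.1  33.9 104.8  40.   89.9 -60.5]
hinge in tool [ 0.09019225 -0.94648122 18.82851297]
```

Tracking well with small forces. Continuing the arc.

Request:
{"method": "step_arm", "body": {
  "steps": [
    [0.126,0,0.004,0,-0.065,0,255],
    [0.25,0,0.016,0,-0.13,0,255],
    [0.374,0,0.037,0,-0.195,0,255],
    [0.496,0,0.065,0,-0.26,0,255],
    [0.616,0,0.101,0,-0.325,0,255],
    [0.734,0,0.145,0,-0.39,0,255],
    [0.848,0,0.197,0,-0.455,0,255],
    [0.967,0,0.266,0,-0.525,0,255]
  ]
}}

```text
clock: 17.93
tcp_pos: [473.1, -21.4, 133.7]
eef_rot: [[0.111, 0.992, 0.063], [0.864, -0.128, 0.487], [0.491, -0.0, -0.871]]
force: [-3.3, -3.3, -1.1]
opening: 0.441
finger_force: 60.3
```

Request:
{"method": "step_arm", "body": {
  "steps": [
    [0.126,0,0.004,0,-0.065,0,255],
    [0.25,0,0.016,0,-0.13,0,255],
    [0.374,0,0.037,0,-0.195,0,255],
    [0.496,0,0.065,0,-0.26,0,255],
    [0.616,0,0.101,0,-0.325,0,255],
    [0.734,0,0.145,0,-0.39,0,255],
    [0.848,0,0.197,0,-0.455,0,255],
    [0.967,0,0.266,0,-0.525,0,255]
  ]
}}

```text
clock: 18.6
tcp_pos: [474.1, -11.7, 136.5]
eef_rot: [[0.127, 0.992, -0.002], [0.992, -0.127, -0.011], [-0.011, -0.001, -1.0]]
force: [-3.0, -4.7, 0.0]
opening: 0.436
finger_force: 60.2
```

```bash
python3 - <<'E'
from tg import *
s=r.observe();print(s['tcp_pos'],s['force'],s['joint_positions'].round(1))
Hg=H-z*38
print('hinge in tool',s['eef_rot'].T@(Hg-s['tcp_pos']))
E
```

```text
[474.11716591 -11.74485079 136.46202387] [-3.01593322 -4.69318871  0.01298343] [-14.4  12.3 105.7  -0.7  61.9  -6.8]
hinge in tool [-0.25800598 -0.34813839 19.46641751]
```

The hoop is now vertical and the pin is still seated. Continuing past vertical.

Request:
{"method": "step_arm", "body": {
  "steps": [
    [0.116,0,0.003,0,-0.06,0,255],
    [0.231,0,0.014,0,-0.12,0,255],
    [0.346,0,0.031,0,-0.18,0,255],
    [0.459,0,0.055,0,-0.24,0,255],
    [0.57,0,0.086,0,-0.3,0,255],
    [0.68,0,0.123,0,-0.36,0,255],
    [0.786,0,0.167,0,-0.42,0,255],
    [0.891,0,0.218,0,-0.48,0,255]
  ]
}}

```text
clock: 19.27
tcp_pos: [475.2, -2.8, 134.4]
eef_rot: [[0.112, 0.992, -0.061], [0.874, -0.128, -0.468], [-0.472, -0.001, -0.882]]
force: [-0.4, -5.0, -1.2]
opening: 0.443
finger_force: 60.3
```

```bash
python3 - <<'E'
from tg import *
s=r.observe();print(s['tcp_pos'],s['force'],s['joint_positions'].round(1))
print('hinge in tool',s['eef_rot'].T@(H-z*38-s['tcp_pos']))
E
```

```text
[475.19468317  -2.83785119 134.3969348 ] [-0.44452433 -4.96690672 -1.20407772] [  5.9  19.9 102.2 -29.7  67.9  27.1]
hinge in tool [-0.11913264 -0.26984262 19.79814606]
```

Request:
{"method": "step_arm", "body": {
  "steps": [
    [0.116,0,0.003,0,-0.06,0,255],
    [0.231,0,0.014,0,-0.12,0,255],
    [0.346,0,0.031,0,-0.18,0,255],
    [0.459,0,0.055,0,-0.24,0,255],
    [0.57,0,0.086,0,-0.3,0,255],
    [0.68,0,0.123,0,-0.36,0,255],
    [0.786,0,0.167,0,-0.42,0,255],
    [0.874,0,0.21,0,-0.47,0,255]
  ]
}}

```text
clock: 19.93
tcp_pos: [476.2, 4.0, 128.3]
eef_rot: [[0.072, 0.992, -0.106], [0.567, -0.128, -0.813], [-0.82, -0.001, -0.572]]
force: [-1.2, -5.6, -0.1]
opening: 0.442
finger_force: 60.6
```

```bash
python3 - <<'E'
from tg import *
s=r.observe();print(s['tcp_pos'],s['force'],s['joint_positions'].round(1))
print('hinge in tool',s['eef_rot'].T@(H-z*38-s['tcp_pos']))
E
```

```text
[476.17949765   4.03632979 128.29307386] [-1.16931266 -5.5857351  -0.05249861] [ 18.8  34.7  97.3 -47.8  83.5  47.8]
hinge in tool [-0.11206398 -0.36760561 19.90760423]
```

Request:
{"method": "step_arm", "body": {
  "steps": [
    [0,0,0,0,0,0,150],
    [0,0,0,0,0,0,120],
    [0,0,0,0,0,0,100],
    [0,0,0,0,0,0,90],
    [0,0,-0.3,0,0,0,90],
    [0,0,-1,0,0,0,90],
    [0,0,-2.2,0,0,0,90],
    [0,0,-3.6,0,0,0,90]
  ]
}}

```text
clock: 20.6
tcp_pos: [480.6, 34.6, 149.6]
eef_rot: [[0.074, 0.992, -0.105], [0.572, -0.128, -0.81], [-0.817, -0.0, -0.577]]
force: [1.1, -0.2, 0.4]
opening: 0.645
finger_force: 0.0
```

Request:
{"method": "step_arm", "body": {
  "steps": [
    [0,0,-1.5,0,0,0,90],
    [0,0,-3,0,0,0,90],
    [0,0,-4.5,0,0,0,90],
    [0,0,-6,0,0.1,0,90],
    [0,0,-7,0,0.2,0,90],
    [0,0,-7.5,0,0.3,0,90],
    [0,0,-8,0,0.4,0,90],
    [0,0,-8,0,0.5,0,90]
  ]
}}

```text
clock: 21.27
tcp_pos: [490.3, 101.1, 197.3]
eef_rot: [[0.114, 0.992, -0.051], [0.893, -0.125, -0.432], [-0.435, 0.004, -0.901]]
force: [-0.6, -0.6, -0.1]
opening: 0.646
finger_force: 0.0
```

```bash
cat > down.py <<'E'
from tg import *
Rd=np.c_[np.cross(y,[0,0,-1]),y,[0,0,-1]]
E
python3 - <<'E'
from down import *
print(r.observe()['tcp_pos'])
mv(H+z*27+[0,0,75],Rd); mv(H+z*27+[0,0,2.2],Rd)
c=cam('wrist','w9.png');np.savez('w9.npz',**c)
A=np.deg2rad(35)
Hg=H-z*38
print('hinge',proj(c,Hg),'end@145',proj(c,Hg+76*(z*np.cos(A)+np.array([0,0,np.sin(A)]))),'post',proj(c,H+[0,0,13]))
E
```

```text
[490.25882664 101.10021577 197.28023948]
[481.9  52.3 192. ] -> [-4.22 -0.22  2.62] [0.004 0.45  0.001] f [-0.6 -0.6 -0.1] op 0.646
[481.9  52.3 119.2] -> [-1.06 -0.25  9.18] [0.004 0.45  0.001] f [-0.6 -0.6 -0.1] op 0.646
hinge [[317.38582629 306.81819523]] end@145 [[317.15758595 308.22139825]] post [[317.27564994 292.35696795]]
```

Request:
{"method": "step_arm", "body": {
  "steps": [
    [-0.4,0,0.2,0,0.07,0,176],
    [-1,0,0.6,0,0.14,0,176],
    [-1.8,0,1.1,0,0.22,0,176],
    [-2.6,-0.1,1.6,0,0.3,0,176],
    [-3.3,-0.15,2,0,0.38,0,176],
    [-3.8,-0.18,2.3,0,0.45,0,176],
    [-4.1,-0.18,2.5,0,0.45,0,176],
    [-4.2,-0.18,2.6,0,0.45,0,176]
  ]
}}

```text
clock: 21.98
tcp_pos: [480.8, 49.1, 190.5]
eef_rot: [[0.13, 0.992, -0.002], [0.991, -0.13, -0.008], [-0.008, -0.0, -1.0]]
force: [0.2, 1.1, -1.0]
opening: 0.31
finger_force: 0.0
```

```bash
python3 - <<'E'
from down import *
mv(H+z*27+y*.35+[0,0,2.2],Rd)
c=cam('wrist');s=cam('scene');t=cam('top')
m=np.zeros((480,800,3),np.uint8);m[:,:520]=c['frame'][:,60:580,::-1]
for k,(cc) in enumerate((s,t)):
    u,v=proj(cc,H)[0].astype(int);m[k*240:k*240+240,520:800]=cv2.resize(cc['frame'][v-30:v+30,u-35:u+35,::-1],(280,240),interpolation=cv2.INTER_CUBIC);print(u-35,v-30)
cv2.imwrite('pics/p9.png',m)
E
```

```text
[482.3  52.3 119.2] -> [0.39 0.1  7.13] [-0.     0.008 -0.004] f [ 0.2  1.1 -1. ] op 0.31
281 182
284 226
```

View pics/p9.png

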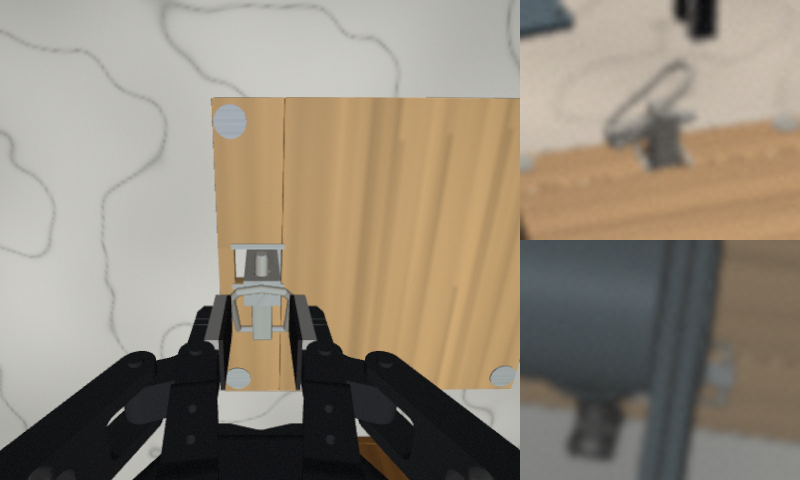

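The hoop stands over the post, with its end toward the tip side at about 35° above level. The fingertips sit above its legs, at columns 220–298 of the montage. Pushing down now.

Request:
{"method": "step_arm", "body": {
  "steps": [
    [0.2,0.05,0.5,0,0,0,176],
    [0.39,0.1,1,0,0,0,176],
    [0.39,0.1,1.5,0,0,0,176],
    [0.39,0.1,2,0,0,0,176],
    [0.39,0.1,2.5,0,0,0,176],
    [0.39,0.1,3,0,0,0,176],
    [0.39,0.1,3.5,0,0,0,176],
    [0.39,0.1,4,0,0,0,176]
  ]
}}

```text
clock: 22.8
tcp_pos: [482.8, 55.5, 150.2]
eef_rot: [[0.129, 0.992, 0.0], [0.992, -0.129, -0.002], [-0.002, 0.001, -1.0]]
force: [-1.0, 14.5, 11.4]
opening: 0.31
finger_force: 9.2
```

Request:
{"method": "step_arm", "body": {
  "steps": [
    [0,0,0.4,0,0,0,176],
    [0,0,0.8,0,0,0,176],
    [0,0,1.2,0,0,0,176],
    [0,0,1.6,0,0,0,176],
    [0,0,2,0,0,0,176],
    [0,0,2.4,0,0,0,176],
    [0,0,2.7,0,0,0,176],
    [0,0,2.9,0,0,0,176]
  ]
}}

```text
clock: 23.47
tcp_pos: [482.6, 53.8, 120.8]
eef_rot: [[0.128, 0.992, -0.0], [0.992, -0.128, -0.006], [-0.006, 0.0, -1.0]]
force: [0.5, 3.4, 1.3]
opening: 0.312
finger_force: 19.7
```

```bash
cat > hp.py <<'E'
from down import *
def look(name):
    c=cam('wrist',name);g=cv2.cvtColor(c['frame'],cv2.COLOR_RGB2GRAY);Hg=H-z*38
    for a in(0,4,8,12):
        A=np.deg2rad(a);d=z*np.cos(A)+np.array([0,0,np.sin(A)])
        print(a,'end',proj(c,Hg+d*76)[0].round(1),'legs@50',proj(c,Hg+d*50-y*17.5)[0].round(1),proj(c,Hg+d*50+y*17.5)[0].round(1))
    print('hinge',proj(c,Hg)[0],'post far top',proj(c,H+z*9+[0,0,13])[0],'tip',proj(c,H+z*25)[0])
    return c,g
E
python3 - <<'E'
from hp import *
mv(H+z*27+y*.35+[0,0,2.2],Rd)
c,g=look('w10.png')
u=int(proj(c,H)[0][0]);print(u);print(g[200:330,u].tolist())
E
```

```text
[482.3  52.3 119.2] -> [-0.16 -0.02  0.16] [ 0.     0.006 -0.001] f [0.5 3.4 1.3] op 0.312
0 end [320.3 288.5] legs@50 [284.5 336.1] [356.  336.1]
4 end [320.3 294.4] legs@50 [283.8 340.6] [356.7 340.6]
8 end [320.3 301.3] legs@50 [283.2 345.7] [357.4 345.7]
12 end [320.4 309.3] legs@50 [282.5 351.4] [358.1 351.3]
hinge [320.20528003 414.72738913] post far top [320.31345384 358.42582206] tip [320.28475476 312.97684602]
320
[162, 164, 163, 161, 162, 163, 162, 161, 162, 161, 161, 161, 162, 160, 162, 160, 161, 160, 160, 161, 160, 161, 162, 162, 160, 161, 160, 161, 162, 160, 161, 161, 160, 160, 160, 161, 160, 162, 161, 160, 159, 161, 160, 160, 160, 160, 159, 159, 159, 161, 160, 160, 158, 160, 160, 159, 161, 161, 161, 161, 159, 160, 160, 161, 159, 160, 160, 159, 160, 158, 159, 159, 159, 158, 158, 159, 159, 159, 158, 159, 158, 159, 158, 158, 158, 158, 158, 159, 159, 159, 159, 158, 157, 157, 140, 138, 161, 170, 170, 171, 175, 162, 121, 94, 95, 94, 96, 94, 93, 95, 94, 95, 95, 94, 94, 94, 95, 95, 95, 95, 92, 89, 117, 144, 164, 176, 176, 175, 174, 172]
```

The hoop is nearly down, but the fingers wedged on its rounded corners and pushed the pin back about 2 mm. I'll release, shut the fingers and press one leg instead, then push the head home again.

Request:
{"method": "step_arm", "body": {
  "steps": [
    [0,0,0,0,0,0,160],
    [0,0,0,0,0,0,140],
    [0,0,0,0,0,0,130],
    [0,0,-0.3,0,0,0,130],
    [0,0,-1.2,0,0,0,130],
    [0,0,-2.2,0,0,0,180],
    [0,0.5,-2.5,0,0,0,255],
    [0,0.9,-2.5,0,0,0,255]
  ]
}}

```text
clock: 24.18
tcp_pos: [493.0, 52.4, 147.9]
eef_rot: [[0.128, 0.992, 0.003], [0.992, -0.128, -0.007], [-0.006, 0.004, -1.0]]
force: [-0.5, 0.8, 0.2]
opening: 0.071
finger_force: 0.0
```

```bash
python3 - <<'E'
from hp import *
mv(H+z*23+y*17.8+[0,0,20],Rd)
mv(H+z*23+y*17.8+[0,0,2.2],Rd)
c,g=look('w11.png')
print('tip top',proj(c,H+z*25+[0,0,3.5])[0])
u=int(proj(c,H)[0][0]);print(u)
v0=200;col=g[v0:460,u-12].tolist();print(col)
E
```

```text
[499.1  46.1 137. ] -> [-0.54  0.68  1.1 ] [ 0.004  0.006 -0.001] f [-0.5  0.8  0.2] op 0.071
[499.1  46.1 119.2] -> [-0.53  0.67  2.88] [ 0.004  0.006 -0.001] f [-0.5  0.8  0.2] op 0.071
0 end [300.6 264.8] legs@50 [270.3 307.4] [332.6 307.3]
4 end [300.1 269.2] legs@50 [269.5 310.8] [332.8 310.7]
8 end [299.6 274.5] legs@50 [268.7 314.7] [333.  314.6]
12 end [299.1 280.6] legs@50 [267.9 319.1] [333.3 319. ]
hinge [302.87896612 379.05374899] post far top [300.4177858  324.89366292] tip [301.01392774 286.56192656]
tip top [300.71304335 289.53281868]
301
[152, 150, 151, 151, 151, 151, 151, 151, 151, 151, 151, 151, 151, 152, 150, 151, 151, 150, 151, 150, 151, 150, 151, 151, 150, 150, 150, 152, 151, 151, 150, 152, 151, 151, 150, 151, 150, 151, 152, 150, 151, 150, 151, 151, 152, 151, 150, 150, 150, 149, 149, 149, 151, 150, 151, 151, 151, 150, 150, 150, 150, 151, 150, 150, 151, 151, 149, 149, 150, 150, 149, 149, 149, 143, 136, 156, 169, 168, 171, 173, 140, 100, 95, 94, 94, 95, 95, 96, 95, 96, 97, 95, 93, 95, 93, 89, 100, 131, 158, 172, 175, 175, 173, 164, 133, 72, 23, 22, 22, 22, 20, 21, 19, 20, 21, 21, 21, 23, 44, 33, 22, 20, 18, 61, 46, 23, 22, 16, 22, 20, 18, 17, 19, 19, 23, 21, 20, 21, 20, 18, 22, 24, 22, 19, 24, 22, 21, 22, 20, 21, 35, 33, 36, 32, 24, 23, 18, 22, 22, 21, 17, 22, 20, 19, 18, 18, 23, 17, 19, 20, 19, 21, 19, 19, 21, 18, 22, 20, 19, 20, 20, 13, 16, 11, 18, 18, 26, 19, 20, 19, 22, 17, 22, 21, 24, 21, 22, 19, 24, 20, 23, 19, 20, 19, 20, 20, 20, 20, 17, 21, 22, 22, 21, 19, 22, 17, 19, 21, 21, 23, 21, 23, 18, 20, 21, 21, 22, 21, 21, 20, 20, 19, 22, 21, 21, 19, 17, 18, 19, 17, 21, 19, 21, 15, 17, 19, 17, 18, 17, 11, 18, 16, 17, 12, 15, 15, 19, 12, 12, 15]
```

Request:
{"method": "step_arm", "body": {
  "steps": [
    [-0.2,0.3,0,0,0,0,255],
    [-0.5,0.67,0.3,0,0,0,255],
    [-0.53,0.67,0.9,0,0,0,255],
    [-0.53,0.67,1.5,0,0,0,255],
    [-0.53,0.67,2,0,0,0,255],
    [-0.53,0.67,2.4,0,0,0,255],
    [-0.53,0.67,2.7,0,0,0,255],
    [-0.53,0.67,2.88,0,0,0,255]
  ]
}}

```text
clock: 24.9
tcp_pos: [496.9, 46.4, 116.5]
eef_rot: [[0.128, 0.992, -0.002], [0.992, -0.128, -0.006], [-0.006, -0.001, -1.0]]
force: [0.1, 0.6, -0.9]
opening: -0.002
finger_force: 0.1
```

Request:
{"method": "step_arm", "body": {
  "steps": [
    [0,0,0,0,0,0,255],
    [0,0,0,0,0,0,255],
    [0,0,-0.5,0,0,0,255],
    [0,0,-1.5,0,0,0,255],
    [-0.8,-0.3,-3,0,0,0,255],
    [-2,-0.8,-5,0,0,0,255],
    [-3.8,-1.3,-6,0,0,0,255],
    [-6,-1.8,-6,0,0,0,255]
  ]
}}

```text
clock: 25.57
tcp_pos: [473.6, -10.9, 181.5]
eef_rot: [[0.126, 0.992, 0.006], [0.992, -0.126, -0.008], [-0.007, 0.006, -1.0]]
force: [0.9, -0.7, -1.2]
opening: 0.001
finger_force: 0.0
```

```bash
python3 - <<'E'
from hp import *
mv(H-z*70+[0,0,60],Rd);mv(H-z*70+[0,0,1],Rd)
c,g=look('w12.png')
P=lambda a:proj(c,H+Rz@np.array(a,float))[0].round(1)
print('tip top',P([0,25,3.5]),'head rear top',P([0,-43,7]),'head front top',P([0,-9,7]),'post top near/far',P([0,-9,13]),P([0,9,13]))
u0=int(P([0,25,3])[0]);u1=int(P([0,-20,7])[0])
print(u0);print(list(enumerate(g[40:140,u0].tolist(),40)))
E
```

```text
[469.7 -43.9 177. ] -> [-3.33  0.02  0.47] [0.006 0.007 0.   ] f [ 0.9 -0.7 -1.2] op 0.001
[469.7 -43.9 118. ] -> [-3.29 -0.02  6.37] [0.006 0.007 0.   ] f [ 0.9 -0.7 -1.2] op 0.001
0 end [321.1 135.2] legs@50 [291.3 180.9] [350.6 181. ]
4 end [321.2 136. ] legs@50 [290.9 182.2] [351.1 182.3]
8 end [321.3 137.6] legs@50 [290.4 183.9] [351.7 184. ]
12 end [321.4 140. ] legs@50 [290.  186.1] [352.2 186.2]
hinge [320.70436876 259.29409294] post far top [321.16361511 190.40544054] tip [321.0244504  158.52908905]
tip top [321.1 159.2] head rear top [320.8 271. ] head front top [321.  218.5] post top near/far [321.1 221.4] [321.2 190.4]
321
[(40, 155), (41, 154), (42, 155), (43, 154), (44, 154), (45, 153), (46, 154), (47, 153), (48, 155), (49, 155), (50, 154), (51, 156), (52, 154), (53, 156), (54, 155), (55, 155), (56, 156), (57, 154), (58, 156), (59, 154), (60, 156), (61, 155), (62, 154), (63, 156), (64, 155), (65, 154), (66, 156), (67, 155), (68, 155), (69, 155), (70, 156), (71, 156), (72, 156), (73, 156), (74, 156), (75, 155), (76, 155), (77, 155), (78, 157), (79, 155), (80, 155), (81, 155), (82, 154), (83, 155), (84, 155), (85, 154), (86, 156), (87, 156), (88, 154), (89, 155), (90, 156), (91, 155), (92, 156), (93, 155), (94, 156), (95, 156), (96, 156), (97, 156), (98, 155), (99, 156), (100, 155), (101, 155), (102, 155), (103, 156), (104, 155), (105, 156), (106, 156), (107, 155), (108, 155), (109, 155), (110, 157), (111, 155), (112, 155), (113, 155), (114, 156), (115, 156), (116, 155), (117, 155), (118, 156), (119, 155), (120, 155), (121, 154), (122, 156), (123, 154), (124, 156), (125, 155), (126, 155), (127, 155), (128, 157), (129, 155), (130, 157), (131, 155), (132, 156), (133, 155), (134, 155), (135, 155), (136, 157), (137, 155), (138, 155), (139, 155)]
```

```bash
python3 - <<'E'
import cv2,numpy as np
g=cv2.cvtColor(cv2.imread('pics/w12.png'),cv2.COLOR_BGR2GRAY)
print(list(zip(range(130,275),g[130:275,321].tolist())))
for v in(160,175,185,200): print(v,g[v,280:362].tolist())
E
```

```text
[(130, 157), (131, 155), (132, 156), (133, 155), (134, 155), (135, 155), (136, 157), (137, 155), (138, 155), (139, 155), (140, 156), (141, 155), (142, 154), (143, 155), (144, 155), (145, 156), (146, 154), (147, 154), (148, 156), (149, 155), (150, 155), (151, 153), (152, 155), (153, 157), (154, 153), (155, 154), (156, 151), (157, 151), (158, 154), (159, 155), (160, 158), (161, 160), (162, 161), (163, 160), (164, 156), (165, 158), (166, 158), (167, 157), (168, 158), (169, 150), (170, 150), (171, 160), (172, 161), (173, 153), (174, 144), (175, 133), (176, 121), (177, 105), (178, 93), (179, 93), (180, 94), (181, 92), (182, 94), (183, 96), (184, 99), (185, 101), (186, 115), (187, 120), (188, 120), (189, 122), (190, 130), (191, 139), (192, 143), (193, 145), (194, 150), (195, 159), (196, 166), (197, 166), (198, 166), (199, 164), (200, 165), (201, 164), (202, 163), (203, 163), (204, 164), (205, 162), (206, 163), (207, 163), (208, 163), (209, 162), (210, 162), (211, 161), (212, 162), (213, 162), (214, 164), (215, 166), (216, 165), (217, 165), (218, 165), (219, 166), (220, 168), (221, 169), (2
[... 1571 characters left out ...]
0, 98, 91, 91, 91, 93, 91, 92, 92, 91, 90, 92, 96, 100, 100, 100, 101, 103, 102, 102, 102, 101, 102, 102, 104, 102, 102, 102, 103, 98, 95, 91, 93, 94, 92, 93, 92, 98, 115, 132, 123, 97, 113, 138, 144, 148, 158, 166, 166, 161, 154, 146, 143, 149, 149, 149, 148, 149, 150, 149, 151, 152]
200 [150, 150, 150, 151, 150, 147, 140, 143, 159, 168, 170, 168, 154, 139, 152, 184, 195, 195, 190, 176, 167, 166, 168, 168, 166, 169, 167, 167, 166, 167, 168, 167, 165, 165, 164, 163, 163, 164, 163, 164, 166, 165, 166, 166, 168, 168, 168, 170, 171, 169, 170, 167, 167, 168, 169, 168, 167, 168, 167, 168, 157, 140, 146, 146, 135, 146, 161, 169, 170, 164, 146, 137, 145, 148, 150, 149, 149, 151, 151, 152, 152, 154]
```

Request:
{"method": "step_arm", "body": {
  "steps": [
    [0,0,0,0,0,0,255],
    [0,0,0,0,0,0,255],
    [0,0,0,0,0,0,255],
    [0,0,0,0,0,0,255],
    [0,0,0,0,0,0,255],
    [0,0,0,0,0,0,255],
    [0,0,0,0,0,0,255],
    [0,0,0,0,0,0,255]
  ]
}}

```text
clock: 26.28
tcp_pos: [471.9, -10.3, 177.5]
eef_rot: [[0.127, 0.992, -0.001], [0.992, -0.127, -0.006], [-0.006, -0.0, -1.0]]
force: [0.5, -0.9, 0.4]
opening: 0.003
finger_force: 0.0
```

```bash
python3 - <<'E'
from hp import *
mv(H-z*70+[0,0,60],Rd)
c,g=look('w13.png')
S=cam('scene');np.savez('S13.npz',**S);np.savez('w13.npz',**c)
P=lambda a:proj(c,H+Rz@np.array(a,float))[0].round(1)
print('tip top',P([0,25,3.5]),'head rear top',P([0,-43,7]),'head front top',P([0,-9,7]),'post top near/far',P([0,-9,13]),P([0,9,13]))
for a in(-20,-10): 
    A=np.deg2rad(a);print(a,P([0,-38+76*np.cos(A),76*np.sin(A)]))
Q=g[100:300:3,264:378:2];ch=' .:-=+*#%@'
for i,row in enumerate(Q): print(100+3*i,''.join(ch[min(9,v*10//230)] for v in row))
E
```

```text
[469.7 -43.9 177. ] -> [-3.36  0.21  0.07] [-0.     0.006 -0.001] f [ 0.5 -0.9  0.4] op 0.003
0 end [325.1 136.2] legs@50 [294.6 182.8] [355.  182.8]
4 end [325.2 137.1] legs@50 [294.2 184.1] [355.6 184.1]
8 end [325.3 138.8] legs@50 [293.8 185.9] [356.1 185.9]
12 end [325.5 141.2] legs@50 [293.4 188.1] [356.7 188.2]
hinge [324.37165551 262.30337534] post far top [325.09112395 192.51181627] tip [324.93115076 159.98736583]
tip top [325.  160.7] head rear top [324.5 274.3] head front top [324.8 221. ] post top near/far [324.9 224. ] [325.1 192.5]
-20 [324.4 141.5]
-10 [324.7 137. ]
100             ......          .              .  .       ...
103             ... ....        .                 ..      ...
106             ...  ...        ...               ..     ....
109             ........       .                   ..   . .. 
112             .......        ..                 ..     ....
115             ... ...          .                ..     ....
118              .. ..  .      ...                . .    ....
121               . ...         ..            .   ..    ... .
124              
[... 3007 characters left out ...]
     ..     .
271   .  ..     ..    . ..             .             .      .
274  ......      ..    ....                          ..    ..
277 .   .. .     ..    .                            ...    ..
280    ..         .          .                      ...     .
283  . ....      ..       .                 . ..     .     ..
286     ..        ..    ..                    ..     .     ..
289    . .        .    ....                    .     ..   ...
292         .    ...    .      .              .      ..     .
295 .             ..    .                     .           .. 
298    .          ...  .                .     .      ..  ... <stdin>:10: RuntimeWarning: overflow encountered in scalar multiply
```

```bash
python3 - <<'E'
from hp import *
c=dict(np.load('w13.npz'));f=c['frame'].astype(int);g=f.mean(2);s=f[:,:,0]-f[:,:,2]
for v in range(130,300,3):
    print(v,''.join('~' if s[v,u]>45 else ' .:-=+*#%@'[int(np.clip((g[v,u]-60)/15,0,9))] for u in range(270,382,1+0)[::2]))
P=lambda a:proj(c,H+Rz@np.array(a,float))[0].round(1)
S=dict(np.load('S13.npz'));f=S['frame'].astype(int);g=f.mean(2);s=f[:,:,0]-f[:,:,2]
print('scene: hole,tip,headrear',[proj(S,H+Rz@np.array(a,float))[0].round(1) for a in([0,0,0],[0,25,0],[0,-43,0],[0,0,13],[0,38,0])])
for v in range(196,232): print(v,''.join('~' if s[v,u]>45 else ' .:-=+*#%@'[int(np.clip((g[v,u]-60)/15,0,9))] for u in range(290,345)))
E
```

```text
130 %*~~~~~~~~~~~~~~~~~~~~~~~~~~~~~~~~~~~~~~~~~~~~~~~~~~~~~~
133 %#~~~~~~~~~~~~~~~~~~~~~~~~~~~~~~~~~~~~~~~~~~~~~~~~~~~~~~
136 %#~~~~~~~~~~~~~~~~~~~~~~~~~~~~~~~~~~~~~~~~~~~~~~~~~~~~~~
139 %#~~~~~~~~~~~~~~~~~~~~~~~~~~~~~~~~~~~~~~~~~~~~~~~~~~~~~~
142 %#~~~~~~~~~~~~~~~~~~~~~~~~~~~~~~~~~~~~~~~~~~~~~~~~~~~~~~
145 %#~~~~~~~~~~~~~~~~~~~~~~~~~~~~~~~~~~~~~~~~~~~~~~~~~~~~~~
148 %*~~~~~~~~~~~~~~~~~~~~~~~~~~~~~~~~~~~~~~~~~~~~~~~~~~~~~~
151 %#~~~~~~~~~~~~~~~~~~~~~~~~~~~~~~~~~~~~~~~~~~~~~~~~~~~~~~
154 %%~~~~~~~~~~~~~~~~~~~~~~~~~~~~~~~~~~~~~~~~~~~~~~~~~~~~~~
157 %%~~~~~~~~~~~~~~~~~~~~~~~~~~~~~~~~~~~~~~~~~~~~~~~~~~~~~~
160 %%~~~~~~~~~~~~~~~~~~~~~~+*##*++~~~~~~~~~~~~~~~~~~~~~~~~~
163 %%~~~~~~~~~~~~~~~~~++*###########*++~~~~~~~~~~~~~~~~~~~~
166 %%~~~~~~~~#####+**#####*+=-=-+**######***~~~~~~~~~~~~~~~
169 %%=~~~~~~~####*####*+==+######*+==+**##+~~~~~~~~~~~~~~~~
172 %%~~~~~~~~~~##*#*===####**###**####*=+##+~~~~~~~~~~~~~~~
175 %%~~~~~~~~~~#*##+##::::::::::::::::-#-*#*+~~~~~~~~~~~~~~
178 %%*~~~~~~~~~+##*+%+:::::::::::::::::+*=*#*~~~~~~~~~~~~~~
181 %%#~~~~~~~~=##*=%%::::::::::::::::::-# +##+~~~~~~~~~~~~~
18
[... 3977 characters left out ...]
=~~~~=-.  .....:-+~~~~~~~~~~~~~~~~~~~~~~
221 ~~~~~~~~~~~~~~~~~~~~+=-. ......-+*~~~~~~~~~~~~~~~~~~~~~
222 ~~~~~~~~~~~~~~~~~~~~~+=:....:..:=+~~~~~~~~~~~~~~~~~~~~~
223 ~~~~~~~~~~~~~~~~~~~~~~+-..:::--~~~~~~~~~~~~~~~~~~~~~~~~
224 ~~~~~~~~~~~~~~~~~~~~~~+--~~~~~~~~~~~~~~~~~~~~~~~~~~~~~~
225 ~~~~~~~~~~~~~~~~~~~~~~~~~~~~~~~~~~~~~~~~~~~~~~~~~~~~~~~
226 ~~~~~~~~~~~~~~~~~~~~~~~~~~~~~~~~~~~~~~~~~~~~~~~~~~~~~~~
227 ~~~~~~~~~~~~~~~~~~~~~~~~~~~~~~~~~~~~~~~~~~~~~~~~~~~~~~~
228 ~~~~~~~~~~~~~~~~~~~~~~~~~~~~~~~~~~~~~~~~~~~~~~~~~~~~~~~
229 ~~~~~~~~~~~~~~~~~~~~~~~~~~~~~~~~~~~~~~~~~~~~~~~~~~~~~~~
230 ~~~~~~~~~~~~~~~~~~~~~~~~~~~~~~~~~~~~~~~~~~~~~~~~~~~~~~~
231 ~~~~~~~~~~~~~~~~~~~~~~~~~~~~~~~~~~~~~~~~~~~~~~~~~~~~~~~
```

The image map shows the hoop over the post and lying roughly level, but the pin has been drawn back about 11–13 mm, with its tip still in the hole. I'll push the head home with shut fingers from behind.

Request:
{"method": "step_arm", "body": {
  "steps": [
    [-0.8,0.05,0,0,0,0,255],
    [-2,0.1,0,0,0,0,255],
    [-3.2,0.15,0.3,0,0.006,0,255],
    [-3.9,0.15,1.5,0,0.006,0,255],
    [-4.1,0.15,3,0,0.006,0,255],
    [-4.1,0.15,4.6,0,0.006,0,255],
    [-4.1,0.15,5.8,0,0.006,0,255],
    [-4.1,0.15,6.4,0,0.006,0,255]
  ]
}}

```text
clock: 27.05
tcp_pos: [467.1, -52.3, 112.5]
eef_rot: [[0.128, 0.992, -0.002], [0.992, -0.128, 0.0], [0.0, -0.002, -1.0]]
force: [-0.1, 0.2, 0.5]
opening: -0.002
finger_force: 0.0
```

Request:
{"method": "step_arm", "body": {
  "steps": [
    [0.1,0,0,0,0,0,255],
    [0.3,0,0,0,0,0,255],
    [0.5,0,0,0,0,0,255],
    [0.7,0,0,0,0,0,255],
    [0.9,0,0,0,0,0,255],
    [1.1,0,0,0,0,0,255],
    [1.3,0,0,0,0,0,255],
    [1.5,0,0,0,0,0,255]
  ]
}}

```text
clock: 27.72
tcp_pos: [470.4, -37.5, 114.4]
eef_rot: [[0.127, 0.992, 0.001], [0.992, -0.127, -0.002], [-0.002, 0.001, -1.0]]
force: [0.1, -1.5, 3.0]
opening: -0.001
finger_force: 1.3
```

```bash
python3 - <<'E'
from hp import *
mv(H-z*54+[0,0,-4],Rd)
c,g0=look('w14.png')
f=c['frame'].astype(int);g=f.mean(2);s=f[:,:,0]-f[:,:,2]
P=lambda a:proj(c,H+Rz@np.array(a,float))[0].round(1)
print('tip top',P([0,25,3.5]),'head rear top',P([0,-43,7]),'head front top',P([0,-9,7]),'post top near/far',P([0,-9,13]),P([0,9,13]))
for v in range(130,330,4):
    print(v,''.join('~' if s[v,u]>45 else ' .:-=+*#%@'[int(np.clip((g[v,u]-60)/15,0,9))] for u in range(262,378,3)))
E
```

```text
[471.7 -28.  113. ] -> [0.95 0.01 0.14] [ 0.001  0.002 -0.001] f [ 0.1 -1.5  3. ] op -0.001
0 end [322.5  68.1] legs@50 [276.9 142. ] [367.6 142.1]
4 end [322.6  66.6] legs@50 [275.8 142.9] [368.8 143. ]
8 end [322.7  66.2] legs@50 [274.8 144.6] [370.  144.7]
12 end [322.9  67.1] legs@50 [273.7 147. ] [371.2 147.1]
hinge [321.89727014 261.79864463] post far top [322.51205868 153.1501905 ] tip [322.35314205 106.13561099]
tip top [322.4 105.8] head rear top [322.  279.3] head front top [322.2 199.4] post top near/far [322.4 203. ] [322.5 153.2]
130 ~~~*#*##*:####################-+##+~~~~
134 ~~~~~*##=%@@+####*############ -*#*~~~~
138 ~~~~+##+=@%@+################# ~+##+~~~
142 ~~~~##*-@@@%::::::::::::::::*# ~-*##~~~
146 ~~~=##=#@%#::::::------::::::= ~~=##+~~
150 ~~~=##+@%+:::::::-==+=-::::::::~~+##=~~
154 ~~~=##+#@#######################~+##=~~
158 ~~~~##+*@######################*~+##=~~
162 ~~~~##**@######################*~*##~~~
166 ~~~~##**@######################*~*#*~~~
170 ~~~~*#**@######################*~*#*~~~
174 ~~~~*#**@######################~~*#*~~~
178 ~~~~*#*=@##########
[... 948 characters left out ...]
 ~~~~~~##-~~~~~~**#*#*****~~~~~~+#*~~~~~
270 ~~~~~~##-~~~~~~***#******~~~~~~+#*~~~~~
274 ~~~~~~##=~~~~~~***##*****~~~~~~*#*~~~~~
278 ~~~~~~##=++++++****#***#*+******#*~~~~~
282 ~~~~~~#########****#*****########+~~~~~
286 ~~~~~~~~~~~~~~~***##****+~~~~~~~~~~~~~~
290 ~~~~~~~~~~~~~~~***##**#*+~~~~~~~~~~~~~~
294 ~~~~~~~~~~~~~~~-===--===-~~~~~~~~~~~~~~
298 ~~~~~~~~~~~~~~~...   ....~~~~~~~~~~~~~~
302 ~~~~~~~~~~~~~~~...   ....~~~~~~~~~~~~~~
306 ~~~~~~~~~~~    ...   ....    ~~~~~~~~~~
310 ~~~~~~~~~~     ...   ....     ~~~~~~~~~
314 ~~~~~~~~~     ....   ....      ~~~~~~~~
318 +~~~~~~~~     ....   ....      ~~~~~~~~
322 #~~~~~~~~     ....   ....      ~~~~~~~~
326 %~~~~~~~      ....   .....     ~~~~~~~~
```

```bash
python3 - <<'E'
from hp import *
from scipy.optimize import least_squares
c=cam('wrist');np.savez('w15.npz',**c)
U=np.array([(307,232),(337,232),(306,293),(335,293)],float)
def pts(p):
    s,dz,a,dx=p;ca,sa=np.cos(a),np.sin(a)
    # pin local: u along axis back from hole centre (0 at hole), n up
    def W(x,u,n): u=u+s; return [x+dx,-(u*ca-n*sa),dz+u*sa+n*ca]
    return np.array([W(-7,9,7),W(7,9,7),W(-7,43,7),W(7,43,7)])
for p in([0,0,0,0],[13,0,0,0],[13,0,-.2,0],[13,0,.2,0]):
    print(p,proj(c,H+pts(p)@Rz.T).round(0).tolist())
f=lambda p:(proj(c,H+pts(p)@Rz.T)-U).ravel()
for x0 in([13,0,-.2,0],[10,0,.2,0]):
    r_=least_squares(f,x0);print(r_.x.round(2),r_.fun.round(1))
g=c['frame'].astype(int).mean(2);print(g[225:305,322].astype(int).tolist())
E
```

```text
[0, 0, 0, 0] [[304.0, 201.0], [340.0, 201.0], [305.0, 281.0], [339.0, 280.0]]
[13, 0, 0, 0] [[305.0, 233.0], [340.0, 233.0], [306.0, 308.0], [338.0, 308.0]]
[13, 0, -0.2, 0] [[305.0, 232.0], [339.0, 232.0], [307.0, 296.0], [337.0, 296.0]]
[13, 0, 0.2, 0] [[304.0, 232.0], [341.0, 232.0], [305.0, 316.0], [340.0, 316.0]]
[ 18.2  -15.43  -0.14  -0.25] [-1.  -0.  -0.3 -0.   1.2  0.   0.2  0. ]
[ 18.2  -15.43  -0.14  -0.25] [-1.  -0.  -0.3 -0.   1.2  0.   0.2  0. ]
[167, 168, 168, 167, 168, 166, 150, 122, 129, 154, 166, 165, 163, 163, 164, 164, 164, 164, 162, 163, 165, 163, 164, 164, 164, 164, 163, 164, 163, 165, 164, 163, 164, 164, 163, 164, 162, 164, 163, 164, 163, 162, 164, 164, 164, 162, 164, 164, 164, 165, 163, 163, 163, 164, 163, 165, 164, 164, 164, 163, 164, 163, 163, 163, 165, 163, 165, 164, 164, 115, 35, 21, 15, 18, 20, 17, 11, 18, 18, 18]
```

The shut fingertips were only hiding the head's rear. The pin is about 13 mm out and level, so I'll keep pushing.

Request:
{"method": "step_arm", "body": {
  "steps": [
    [0.12,0,0,0,0,0,255],
    [0.24,0,0,0,0,0,255],
    [0.36,0,0,0,0,0,255],
    [0.48,0,0,0,0,0,255],
    [0.6,0,0,0,0,0,255],
    [0.7,0,0,0,0,0,255],
    [0.8,0,0,0,0,0,255],
    [0.8,0,0,0,0,0,255]
  ]
}}

```text
clock: 28.48
tcp_pos: [471.4, -29.4, 114.3]
eef_rot: [[0.127, 0.992, 0.001], [0.992, -0.127, -0.001], [-0.001, 0.001, -1.0]]
force: [-0.5, -5.0, 5.9]
opening: 0.001
finger_force: 3.3
```

```bash
cat > st.py <<'E'
from hp import *
c=cam('wrist','st.png');f=c['frame'].astype(int);g=f.mean(2);s=f[:,:,0]-f[:,:,2]
S=r.observe();print('TCP rel H (chest)',(Rz.T@(S['tcp_pos']-H)).round(1),'F',S['force'].round(1),S['clock'])
P=lambda *a:proj(c,H+Rz@np.array(a,float))[0].round(1)
print('rows: headfront top s=0,5,10:',[P(0,-9-k,7)[1] for k in(0,5,10)],'hinge s=0,5,10',[P(0,-38-k,0)[1] for k in(0,5,10)],'post',P(0,-9,13),P(0,9,13))
print('end s=0 ang0,6,12',[P(0,-38+76*np.cos(a),76*np.sin(a))[1] for a in(0,.1,.2)],'ang -.1',P(0,-38+76*np.cos(.1),-7.6)[1])
print('leg spacing@y20 ang0/.1',(P(17.5,20,0)-P(-17.5,20,0))[0],(P(17.5,20,5.8)-P(-17.5,20,5.8))[0],'row',P(0,20,0)[1])
u=int(P(0,0,7)[0]);v0=max(0,int(P(0,45,0)[1])-10)
print('col',u,v0,g[v0:300,u].astype(int).tolist())
E
python3 st.py
```

```text
TCP rel H (chest) [ -0.1 -55.4  -2.7] F [-1.1 -5.   5.6] 28.5333
rows: headfront top s=0,5,10: [np.float64(219.6), np.float64(231.8), np.float64(243.6)] hinge s=0,5,10 [np.float64(278.9), np.float64(289.1), np.float64(299.1)] post [322.1 224. ] [322.2 176.1]
end s=0 ang0,6,12 [np.float64(92.0), np.float64(91.7), np.float64(93.8)] ang -.1 94.5
leg spacing@y20 ang0/.1 90.69999999999999 94.5 row 142.3
col 322 61 [147, 147, 148, 147, 148, 148, 148, 148, 149, 149, 148, 148, 148, 148, 147, 147, 149, 148, 147, 149, 149, 148, 148, 149, 148, 148, 148, 147, 151, 151, 150, 149, 148, 147, 147, 147, 149, 149, 147, 148, 150, 148, 149, 148, 149, 150, 149, 148, 148, 150, 149, 149, 148, 148, 149, 149, 148, 148, 149, 148, 148, 147, 148, 148, 149, 164, 173, 175, 176, 176, 173, 170, 161, 147, 129, 105, 107, 140, 149, 154, 167, 173, 173, 170, 171, 175, 177, 178, 166, 139, 149, 168, 169, 169, 167, 169, 141, 95, 94, 94, 92, 94, 94, 103, 116, 117, 116, 118, 115, 148, 173, 146, 104, 95, 129, 166, 174, 173, 173, 172, 170, 171, 170, 170, 173, 173, 172, 170, 169, 169, 168, 166, 166, 165, 166, 167, 166, 167, 170, 169, 170, 170, 168, 165, 166, 165, 165, 166, 167, 168, 170, 172, 173, 172, 170, 168, 169, 170, 172, 172, 172, 175, 172, 169, 169, 169, 168, 169, 169, 170, 168, 169, 168, 168, 167, 168, 168, 168, 166, 166, 167, 166, 164, 167, 164, 166, 155, 131, 121, 141, 161, 167, 164, 163, 163, 163, 163, 163, 163, 164, 163, 164, 163, 162, 162, 164, 163, 162, 163, 162, 163, 162, 163, 162, 163, 163, 161, 164, 162, 163, 161, 163, 162, 162, 162, 163, 164, 164, 162, 163, 162, 163, 163, 112, 33, 18, 17, 14, 18]
```

```bash
python3 - <<'E'
from hp import *
c=cam('wrist','st2.png');f=c['frame'].astype(int);g=f.mean(2);s=f[:,:,0]-f[:,:,2]
for v in range(118,300,3):
    print(v,''.join('~' if s[v,u]>45 else ' .:-=+*#%@'[int(np.clip((g[v,u]-60)/15,0,9))] for u in range(268,378,2)))
P=lambda *a:proj(c,H+Rz@np.array(a,float))[0].round(1)
print('post w',P(-12,-9,13),P(12,-9,13),P(-12,9,13),P(12,9,13))
for dz in(0,-10,-20): print(dz,'shank w at y-14',P(-4.5,-14,dz),P(4.5,-14,dz),'head w y-35',P(-7,-35,dz+7),P(7,-35,dz+7),'hoop hinge outer',P(-19.75,-50,dz),P(19.75,-50,dz))
E
```

```text
118 ~~~~~~~~~~~~~~~~~~~~~~~~~~~~~~~~~~~~~~~~~~~~~~~~~~~~~~~
121 ~~~~~~~~~~~~~~~~~~~~~~~~~~~~~~~~~~~~~~~~~~~~~~~~~~~~~~~
124 ~~~~~~~~~~~~~~~~~~~~~~~~~~~~~~~~~~~~~~~~~~~~~~~~~~~~~~~
127 ~~~~~~~~~~~~~~~~~~~~~~~+*####*+~~~~~~~~~~~~~~~~~~~~~~~~
130 ~~~~~~~~~~~~~~~~~~++*############*+=~~~~~~~~~~~~~~~~~~~
133 ~~~~~~~~~~~~~~+*##########**##########*+~~~~~~~~~~~~~~~
136 ~~~~~~~~~~**##########**+=-:=++*##########*+~~~~~~~~~~~
139 ~~~~~~~~=########**+==::~~~~~~-:-=+**########=~~~~~~~~~
142 ~~#####+*####**+=--=*############*=--=+**####*~~~~~~~~~
145 ~~#####*###*=--+#####################*+--=*###+~~~~~~~~
148 ~~####*###*+-############################=+*##*=~~~~~~~
151 ~~~~~.*###+-*##=+*****++***+++++*+***+++*=-+###*~~~~~~~
154 ~~~~~*###*-*@@@#*########################+ =*###+~~~~~~
157 ~~~~+###*=+@@@@+=+++++++++++++++++++++*##=~-+*##*=~~~~~
160 ~~~=###*+-@@@@*::::::::::::::::::::::::*#=~~-+###*~~~~~
163 ~~~*###+-%@@@#:::::::::::::::::::::::::-*=~~~=*###+~~~~
166 ~~+###*=#@@@%::::::::::--------:::::::::-=~~~-=*##*=~~~
169 ~~=*##*-@@@%::::::::--:===--===-=-::::::::~~~~-*##*=~~~
172 ~~=*##*-@@@=::::
[... 2319 characters left out ...]

289 ~~~~~+##*=~~~~~~~~~+****##*******=~~~~~~~~-*##+~~~~~~~~
292 ~~~~~+##*=++++++*+=*****###******=+++++++++*##+~~~~~~~~
295 ~~~~~~*###########*.....     .....############=~~~~~~~~
298 ~~~~~~+***********+.....     .....***********+~~~~~~~~~
post w [290.3 224. ] [353.9 224. ] [288.9 176.1] [355.5 176.1]
0 shank w at y-14 [311.  226.6] [332.6 226.6] head w y-35 [305.1 279.6] [338.6 279.6] hoop hinge outer [277.8 303. ] [365.4 303. ]
-10 shank w at y-14 [311.5 220. ] [331.8 220. ] head w y-35 [305.9 269.8] [337.4 269.8] hoop hinge outer [280.2 292.6] [362.8 292.6]
-20 shank w at y-14 [312.  214.2] [331.1 214.2] head w y-35 [306.7 261.2] [336.4 261.2] hoop hinge outer [282.3 283.3] [360.5 283.3]
```

The head has sagged and the shut fingertip is riding on top of it. Instead I'll grip the hoop's legs from outside, tool down near the hinge, and use that grip to level the pin and push it home.

Request:
{"method": "step_arm", "body": {
  "steps": [
    [-0.3,0,-0.5,0,0,0,255],
    [-0.3,0,-1.5,0,0,0,200],
    [0.3,0,-2.5,0,0,0,100],
    [0.9,0,-3,0,0,0,90],
    [1.4,0,-3,0,0,0,90],
    [1.6,0,-3,0,0,0,90],
    [1.6,0,-3,0,0,0,90],
    [1.6,0,-3,0,0,0,90]
  ]
}}

```text
clock: 29.25
tcp_pos: [472.5, -12.7, 143.2]
eef_rot: [[0.127, 0.992, -0.001], [0.992, -0.127, 0.0], [-0.0, -0.001, -1.0]]
force: [-0.0, -0.7, -0.2]
opening: 0.647
finger_force: 0.0
```

```bash
cat > fit.py <<'E'
from hp import *
from scipy.optimize import least_squares
c=cam('wrist','st3.png');f=c['frame'].astype(int);g=f.mean(2);s=f[:,:,0]-f[:,:,2]
S=r.observe();print('TCP rel H (chest)',(Rz.T@(S['tcp_pos']-H)).round(1),'F',S['force'].round(1),S['clock'],S['opening'])
P=lambda *a:proj(c,H+Rz@np.array(a,float))[0].round(1)
print('post',P(-12,-9,13),P(12,-9,13),P(-12,9,13),P(12,9,13))
for sh in(0,14):
  for dz in(0,-10): print(sh,dz,'hinge bar',P(-19.75,-38-sh,dz),P(19.75,-38-sh,dz),'head top',P(-7,-43-sh,dz+7),P(7,-9-sh,dz+7),'end',P(0,38-sh,dz))
u0=int(P(0,0,0)[0])
for v in range(40,470,6):
    print(v,''.join('~' if s[v,u]>45 else ' .:-=+*#%@'[int(np.clip((g[v,u]-60)/15,0,9))] for u in range(u0-60,u0+62,2)))
E
python3 fit.py
```

```text
TCP rel H (chest) [ -1.  -38.9  26.3] F [-0.3 -0.1 -0.6] 29.3 0.6479936373173396
post [298.4 240.5] [349.4 240.6] [297.7 203.1] [350.5 203.1]
0 0 hinge bar [286.4 283.8] [360.5 283.9] head top [310.  298.6] [338.2 236.5] end [324.1 135.4]
0 -10 hinge bar [288.  275.9] [358.5 276. ] head top [310.5 289.7] [337.2 230.3] end [323.9 134.5]
14 0 hinge bar [287.1 307. ] [359.4 307.1] head top [310.2 322. ] [337.7 263.1] end [324. 166.]
14 -10 hinge bar [288.7 298.1] [357.6 298.2] head top [310.7 312.2] [336.8 255.7] end [323.8 163.4]
40 ~~~~~~~~~~~~~~~~~~~~~~~~~~~~~~~~~~~~~~~~~~~~~~~~~~~~~~~~~~~~~
46 ~~~~~~~~~~~~~~~~~~~~~~~~~~~~~~~~~~~~~~~~~~~~~~~~~~~~~~~~~~~~~
52 ~~~~~~~~~~~~~~~~~~~~~~~~~~~~~~~~~~~~~~~~~~~~~~~~~~~~~~~~~~~~~
58 ~~~~~~~~~~~~~~~~~~~~~~~~~~~~~~~~~~~~~~~~~~~~~~~~~~~~~~~~~~~~~
64 ~~~~~~~~~~~~~~~~~~~~~~~~~~~~~~~~~~~~~~~~~~~~~~~~~~~~~~~~~~~~~
70 ~~~~~~~~~~~~~~~~~~~~~~~~~~~~~~~~~~~~~~~~~~~~~~~~~~~~~~~~~~~~~
76 ~~~~~~~~~~~~~~~~~~~~~~~~~~~~~~~~~~~~~~~~~~~~~~~~~~~~~~~~~~~~~
82 ~~~~~~~~~~~~~~~~~~~~~~~~~~~~~~~~~~~~~~~~~~~~~~~~~~~~~~~~~~~~~
88 ~~~~~~~~~~~~~~~~~~~~~~~~~~~~~~~~~~~~~~~~~~~
[... 3413 characters left out ...]
%%%%%%%%###%%%%%%%%%%%%%%%%%%%%%%%%%
406 @%@%@@@@@@@@@%%%%%%%%%%%%%%%%#**#%%%%%%%%%%%%%%%%%#%%%%%%%%%%
412 %%%%%%@@%%%%%%%%%%%%##*##%%%%%%%%%%%%%%%%%%%%#%%%%%#%%%%%####
418 @@%@%%%%%%%%%%%%%%%%%%%%%%%%%%%%%%%%%%%%%%%#%%%##%#####**####
424                .-*%%%%%%%%%%%%%%%%%%%%##+-.                ##
430                                                            :#
436                                                              
442                                                              
448                                                              
454                                                              
460                                                              
466
```

The wrist map is clear now: the pin is about 14 mm out with its rear about 9 mm low, and the hoop lies along it around the post. Lowering the fingers outside the legs to grip.

Request:
{"method": "step_arm", "body": {
  "steps": [
    [0,0.1,0.4,0,0,0,90],
    [-0.1,0.1,1.2,0,0,0,90],
    [-0.1,0.1,2,0,0,0,90],
    [-0.1,0.1,2.8,0,0,0,90],
    [-0.1,0.1,3.5,0,0,0,90],
    [-0.1,0.1,4,0,0,0,90],
    [-0.1,0.1,4.4,0,0,0,90],
    [-0.1,0.1,4.4,0,0,0,90]
  ]
}}

```text
clock: 29.97
tcp_pos: [473.3, -14.1, 98.9]
eef_rot: [[0.128, 0.992, -0.002], [0.992, -0.128, 0.0], [-0.0, -0.002, -1.0]]
force: [-0.2, 0.5, -0.8]
opening: 0.647
finger_force: 0.0
```

Request:
{"method": "step_arm", "body": {
  "steps": [
    [0,0,0,0,0,0,110],
    [0,0,0,0,0,0,130],
    [0,0,0,0,0,0,150],
    [0,0,0,0,0,0,200],
    [0,0,0,0,0,0,255],
    [0,0,0,0,0,0,255],
    [0,0,0,0,0,0,255],
    [0,0,0,0,0,0,255]
  ],
  "grip_force": 50
}}

```text
clock: 30.63
tcp_pos: [474.2, -14.3, 100.1]
eef_rot: [[0.128, 0.992, 0.001], [0.992, -0.128, -0.0], [-0.0, 0.001, -1.0]]
force: [0.8, 2.1, 0.5]
opening: 0.438
finger_force: 49.9
```

```bash
python3 - <<'E'
from hp import *
S=r.observe();print('TCP rel H (chest)',(Rz.T@(S['tcp_pos']-H)).round(1),'F',S['force'].round(1),S['clock'],S['opening'],S['finger_force'])
E
```

```text
TCP rel H (chest) [  0.7 -40.  -16.9] F [0.8 2.1 0.5] 30.6333 0.438102691305424 49.93916217237711
```

Request:
{"method": "step_arm", "body": {
  "steps": [
    [-0.02,0,-0.09,0,-0.02,0,255],
    [-0.04,0,-0.18,0,-0.04,0,255],
    [-0.06,0,-0.27,0,-0.065,0,255],
    [-0.08,0,-0.36,0,-0.085,0,255],
    [-0.1,0,-0.45,0,-0.11,0,255],
    [-0.12,0,-0.54,0,-0.13,0,255],
    [-0.14,0,-0.63,0,-0.15,0,255],
    [-0.15,0,-0.71,0,-0.17,0,255]
  ]
}}

```text
clock: 31.3
tcp_pos: [473.4, -15.8, 106.8]
eef_rot: [[0.126, 0.992, -0.023], [0.977, -0.128, -0.169], [-0.171, -0.001, -0.985]]
force: [0.0, -0.2, -0.4]
opening: 0.435
finger_force: 50.1
```

Request:
{"method": "step_arm", "body": {
  "steps": [
    [0.06,0,-0.01,0,0,0,255],
    [0.12,0,-0.02,0,0,0,255],
    [0.18,0,-0.03,0,0,0,255],
    [0.24,0,-0.04,0,0,0,255],
    [0.3,0,-0.05,0,0,0,255],
    [0.36,0,-0.06,0,0,0,255],
    [0.42,0,-0.07,0,0,0,255],
    [0.48,0,-0.08,0,0,0,255]
  ]
}}

```text
clock: 31.97
tcp_pos: [474.3, -11.0, 107.0]
eef_rot: [[0.126, 0.992, -0.022], [0.977, -0.128, -0.168], [-0.169, -0.0, -0.986]]
force: [-0.5, 0.4, -0.3]
opening: 0.435
finger_force: 50.1
```

```bash
sed -i 's/range(40,470,6)/range(120,330,6)/; s/u0-60,u0+62,2/u0-50,u0+52,3/' fit.py; python3 fit.py
```

```text
TCP rel H (chest) [  0.5 -36.6 -10. ] F [ 0.6 -0.2 -0.8] 32.0167 0.43461277235164963
post [287.9 293. ] [353.3 293. ] [285.6 250.8] [355.7 250.8]
0 0 hinge bar [275.6 327.7] [365.3 327.7] head top [304.2 347.9] [338.9 283.3] end [320.6 156.5]
0 -10 hinge bar [277.9 312.6] [362.9 312.6] head top [305.  331.4] [337.7 268.8] end [320.6 148.9]
14 0 hinge bar [277.5 350.6] [363.4 350.6] head top [304.9 370.4] [337.9 311.8] end [320.6 195.6]
14 -10 hinge bar [279.6 335. ] [361.2 335. ] head top [305.6 353.4] [336.9 296.3] end [320.5 185.8]
120 ~~~~~~~~~~~~~~~~~~~~~~~~~~~~~~~~~~
126 ~~~~~~~~~~~~~~~~~~~~~~~~~~~~~~~~~~
132 ~~~~~~~~~~~~~~~~~~~~~~~~~~~~~~~~~~
138 ~~~~~~~~~~~~~~~~~~~~~~~~~~~~~~~~~~
144 ~~~~~~~~~~~~~~~~~~~~~~~~~~~~~~~~~~
150 ~~~~~~~~~~~~~~~~~~~~~~~~~~~~~~~~~~
156 ~~~~~~~~~~~~~~~~~~~~~~~~~~~~~~~~~~
162 ~~~~~~~~~~~~~~~~~~~~~~~~~~~~~~~~~~
168 ~~~~~~~~~~~~~~~~~~~~~~~~~~~~~~~~~~
174 ~~~~~~~~~~~~=*##%##*+=~~~~~~~~~~~~
180 ~~~~~~-+###%%%##*###%%%##*+=~~~~~~
186 ###=#%%%##*+=*######*=+*###%#*~~~~
192 ~ -#%#=#%::::-::::::::::-*+*##*~~~
198 ~-###=@@=::::::-::::::::--#+*##*~~
204 ~#%#=@@@::::::-::::::::::-#-~*##*~
210 ###+@@@#:::::::::::::::::-+.~~*##*
216 ##*#@@@-:::::::::::-::::--- ~~=##*
222 ##**@@@::::::-*####*-::-::: ~~+##+
228 ##*=@@#::::::=**###*--:::::.~~+##+
234 ###-@@-:::::.-**###*-:::::::~~+##=
240 *##-~~::::::::-++++-::::::::~~*##+
246 *##=~~::::::::::::::::::::::~~*##~
252 +##+#########################~*##~
258 +##+~########################~###~
264 ~##*~*######################*~###~
270 ~##*~~######################~=##*~
276 ~##*=~######################~-##*~
282 ~*##-~######################~-##*~
288 ~*##-~######################~=##+~
294 ~+##=~~~~~~-::*####+::.~~~~~~=##+~
300 .-##+~~~~~~--=======++-~~~~~~+##:.
306 . +#+~~~~~~=*#########*~~~~~~+##  
312   =#*~~~~~~~*#########*~~~~~~*#*  
318   :#*~~~~~~~*#########*~~~~~~*#=  
324    #*~~~~~~~*#########+~~~~~~*#-
```

The pin is sliding in freely: its tip now shows beyond the post at rows 222–240, with about 9 mm to go.

Request:
{"method": "step_arm", "body": {
  "steps": [
    [0.15,0,-0.03,0,0,0,255],
    [0.3,0,-0.05,0,0,0,255],
    [0.45,0,-0.08,0,0,0,255],
    [0.58,0,-0.1,0,0,0,255],
    [0.7,0,-0.12,0,0,0,255],
    [0.78,0,-0.13,0,0,0,255],
    [0.84,0,-0.14,0,0,0,255],
    [0.88,0,-0.15,0,0,0,255]
  ]
}}

```text
clock: 32.68
tcp_pos: [475.4, -2.2, 107.0]
eef_rot: [[0.125, 0.992, -0.022], [0.977, -0.127, -0.169], [-0.17, -0.0, -0.985]]
force: [-0.3, -3.1, -1.5]
opening: 0.434
finger_force: 50.2
```

Request:
{"method": "step_arm", "body": {
  "steps": [
    [0.02,0,0,0,0,0,255],
    [0.04,0,0,0,0,0,255],
    [0.06,0,0,0,0,0,255],
    [0.08,0,0,0,0,0,255],
    [0.1,0,0,0,0,0,255],
    [0.12,0,0,0,0,0,255],
    [0.14,0,0,0,0,0,255],
    [0.16,0,0,0,0,0,255]
  ]
}}

```text
clock: 33.35
tcp_pos: [475.5, -2.0, 106.9]
eef_rot: [[0.125, 0.992, -0.022], [0.977, -0.127, -0.171], [-0.172, -0.0, -0.985]]
force: [-1.4, -9.4, -1.6]
opening: 0.438
finger_force: 50.3
```

```bash
python3 fit.py
```

```text
TCP rel H (chest) [  0.4 -27.7 -10.2] F [-1.2 -7.8 -0.9] 33.4 0.4336424644016722
post [289.  312.6] [352.2 312.6] [286.8 273.3] [354.6 273.3]
0 0 hinge bar [276.8 342.9] [364.1 343. ] head top [304.6 362.9] [338.3 302.5] end [320.8 182.7]
0 -10 hinge bar [279.  327.4] [361.8 327.5] head top [305.4 346. ] [337.3 287.2] end [320.7 173.5]
14 0 hinge bar [278.6 364.5] [362.2 364.6] head top [305.3 384.1] [337.4 329.1] end [320.7 219.1]
14 -10 hinge bar [280.6 348.6] [360.1 348.6] head top [306.  366.9] [336.5 313. ] end [320.6 208. ]
120 ~~~~~~~~~~~~~~~~~~~~~~~~~~~~~~~~~~
126 ~~~~~~~~~~~~~~~~~~~~~~~~~~~~~~~~~~
132 ~~~~~~~~~~~~~~~~~~~~~~~~~~~~~~~~~~
138 ~~~~~~~~~~~~~~~~~~~~~~~~~~~~~~~~~~
144 ~~~~~~~~~~~~~~~~~~~~~~~~~~~~~~~~~~
150 ~~~~~~~~~~~~~~~~~~~~~~~~~~~~~~~~~~
156 ~~~~~~~~~~~~~~~~~~~~~~~~~~~~~~~~~~
162 ~~~~~~~~~~~~~~~~~~~~~~~~~~~~~~~~~~
168 ~~~~~~~~~~~~~~~~~~~~~~~~~~~~~~~~~~
174 ~~~~~~~~~~~~=+*###*+=~~~~~~~~~~~~~
180 ~~~~~~~=*###%%%####%%%###*=~~~~~~~
186 ~~~~##%%###*+=~~~~~~=+*###%%#+~~~~
192 ~~~###+=~~~~~~~~~~~~~~~~~~=*##*~~~
198 ~~#%#+~~~~~~~~~~~~~~~~~~~~~~*##+~~
204 *#%#+#######################**##+~
210 ###+%@@@@================*#=~+*##+
216 ##*#@@@@#:::::::::::::::-=# ~~=##*
222 ##**@@@@-:::::*####*-::-:-# ~~=##*
228 ##*+@@@@::-::=*####*=:::--# ~~+##+
234 ###=@@@%:::::-**###*=:::--+ ~~+##+
240 ###-@@@+:::::-*####*-:::::- ~~*##=
246 *##=@@@::::::-*####*-::::::~~~*##=
252 +##+~~~:::::--*####*-=::::-~~~*##~
258 =##+~~::::::.-*####*-.:::::-~~*##~
264 ~##*=*::::::::::::::::::::::*~###~
270 ~##*+#::::::::::::::::::::::*=##*~
276 ~##*=~######################~-##*~
282 ~*##-~######################~-##*~
288 ~*##-~######################~=##+~
294 ~+##=~######################~=##+~
300 .-##=~######################~+##:.
306 . +#+~######################~+##  
312   =#*~~*****##############+~~*#*  
318   :#*~~~~~~~*#########*~~~~~~*#=  
324    #*~~~~~~~*#########*~~~~~~*#-
```

The head is home against the post, with no gap and an 8–9 N stop. The tip protrudes and the hoop lies along the pin around the post. Releasing and backing off.

Request:
{"method": "step_arm", "body": {
  "steps": [
    [0,0,0,0,0,0,150],
    [0,0,0,0,0,0,130],
    [0,0,0,0,0,0,110],
    [0,0,0,0,0,0,95],
    [0,0,0,0,0,0,90],
    [0,0,-0.3,0,0,0,90],
    [0,0,-1,0,0,0,90],
    [0,0,-2,0,0,0,90]
  ]
}}

```text
clock: 34.07
tcp_pos: [475.6, 3.1, 126.6]
eef_rot: [[0.126, 0.992, -0.023], [0.978, -0.128, -0.168], [-0.169, -0.002, -0.986]]
force: [0.0, -0.7, 0.1]
opening: 0.645
finger_force: 0.0
```

Request:
{"method": "step_arm", "body": {
  "steps": [
    [0,0,-1,0,0,0,90],
    [0,0,-2,0,0,0,90],
    [0,0,-3,0,0.04,0,90],
    [0,0,-4,0,0.08,0,90],
    [0,0,-5,0,0.12,0,90],
    [0,0,-5.5,0,0.17,0,90],
    [0,0,-5.5,0,0.17,0,90],
    [0,0,-5.5,0,0.17,0,90]
  ]
}}

```text
clock: 34.73
tcp_pos: [477.6, 11.5, 181.6]
eef_rot: [[0.129, 0.992, 0.002], [0.992, -0.129, -0.002], [-0.001, 0.002, -1.0]]
force: [-0.3, 0.9, -0.8]
opening: 0.644
finger_force: 0.0
```

```bash
python3 fit.py; python3 - <<'E'
from hp import *
S=cam('scene');f=S['frame'].astype(int);g=f.mean(2);s=f[:,:,0]-f[:,:,2]
print('scene: hole,tip,headrear,posttop,end',[proj(S,H+Rz@np.array(a,float))[0].round(1).tolist() for a in([0,0,0],[0,25,0],[0,-43,0],[0,0,13],[0,38,0])])
for v in range(202,228): print(v,''.join('~' if s[v,u]>45 else ' .:-=+*#%@'[int(np.clip((g[v,u]-60)/15,0,9))] for u in range(295,345)))
E
```

```text
TCP rel H (chest) [  0.5 -13.7  64. ] F [ 1.3 -0.1 -0. ] 34.7833 0.6499885332642185
post [299.3 258.2] [339.5 258.1] [298.6 229.4] [340.  229.4]
0 0 hinge bar [289.5 291.6] [349.4 291.4] head top [308.6 303.5] [330.8 254.5] end [319.2 175.7]
0 -10 hinge bar [290.7 284.8] [348.2 284.6] head top [309.  296.1] [330.3 248.7] end [319.2 173.2]
14 0 hinge bar [290.1 310.2] [348.8 310.1] head top [308.9 322.3] [330.6 275.3] end [319.3 199.1]
14 -10 hinge bar [291.2 302.8] [347.7 302.7] head top [309.3 314.3] [330.1 268.8] end [319.3 195.6]
120 ~~~~~~~~~~~~~~~~~~~~~~~~~~~~~~~~~~
126 ~~~~~~~~~~~~~~~~~~~~~~~~~~~~~~~~~~
132 ~~~~~~~~~~~~~~~~~~~~~~~~~~~~~~~~~~
138 ~~~~~~~~~~~~~~~~~~~~~~~~~~~~~~~~~~
144 ~~~~~~~~~~~~~~~~~~~~~~~~~~~~~~~~~~
150 =~~~~~~~~~~~~~~~~~~~~~~~~~~~~~~~~~
156 *~~~~~~~~~~~~~~~~~~~~~~~~~~~~~~~~~
162 #~~~~~~~~~~~~~~~~~~~~~~~~~~~~~~~~~
168 #~~~~~~~~~~~~~~~~~~~~~~~~~~~~~~~~~
174 #~~~~~~~~~~~~~+*##*+~~~~~~~~~~~~~~
180 %~~~~~~~~*####+=~~=+*###*~~~~~~~~~
186 %~~~~~~~*#=~~~~~~~~~~~~+#*~~~~~~~~
192 %~~~~~~*#=~~~~~~~~~~~~~~=#*~~~~~~~
198 %~~~~~+#+*******==+******=#+~~~~~~
204 %~~~~~+#=##
[... 1651 characters left out ...]
--::........:---=++*++++~~~~~~~~~~~~~~~~
216 %%%%%%*=-:::....:::::--=++======~~~~~~~~~~~~~~~~~~
217 #%%###*=::---:::-===----====~~~~~~~~~~~~~~~~~~~~~~
218 **~~~~~~--=====-----:::::-=~~~~~~~~~~~~~~~~~~~~~~~
219 ~~~~~~~~~~======-........:=~~~~~~~~~~~~~~~~~~~~~~~
220 ~~~~~~~~~~~~~~~=-:  .....:=+~~~~~~~~~~~~~~~~~~~~~~
221 ~~~~~~~~~~~~~~~++-. ......-+*~~~~~~~~~~~~~~~~~~~~~
222 ~~~~~~~~~~~~~~~~+=: ......:=+~~~~~~~~~~~~~~~~~~~~~
223 ~~~~~~~~~~~~~~~~~+:..::---~~~~~~~~~~~~~~~~~~~~~~~~
224 ~~~~~~~~~~~~~~~~~=--~~~~~~~~~~~~~~~~~~~~~~~~~~~~~~
225 ~~~~~~~~~~~~~~~~~~~~~~~~~~~~~~~~~~~~~~~~~~~~~~~~~~
226 ~~~~~~~~~~~~~~~~~~~~~~~~~~~~~~~~~~~~~~~~~~~~~~~~~~
227 ~~~~~~~~~~~~~~~~~~~~~~~~~~~~~~~~~~~~~~~~~~~~~~~~~~
```

```bash
python3 - <<'E'
from hp import *
c=cam('wrist');g=c['frame'].astype(int).mean(2).astype(int)
P=lambda *a:proj(c,H+Rz@np.array(a,float))[0].round(1)
for s in(0,1,2,3): print(s,'tip end top z3.5/5.5',P(0,25-s,3.5)[1],P(0,25-s,5.5)[1],'shoulder 4.5',P(0,22-s,4.5)[1],'rear top 7/4',P(0,-43-s,7)[1],P(0,-43-s,4)[1],'bar top 2.2/-1',P(12,-40.2-s,0)[1],P(12,-40.2-s,-3)[1])
print('post far',P(0,9,13),'near',P(0,-9,13))
u=int(round(P(0,0,0)[0]));print(u,'tip',list(zip(range(170,236),g[170:236,u])))
print('rear',list(zip(range(292,310),g[292:310,u])),'bar',list(zip(range(280,300),g[280:300,u+18])))
E
```

```text
0 tip end top z3.5/5.5 200.2 200.9 shoulder 4.5 205.5 rear top 7/4 305.2 302.8 bar top 2.2/-1 296.1 293.9
1 tip end top z3.5/5.5 201.8 202.6 shoulder 4.5 207.2 rear top 7/4 306.5 304.2 bar top 2.2/-1 297.4 295.3
2 tip end top z3.5/5.5 203.5 204.3 shoulder 4.5 208.8 rear top 7/4 307.9 305.6 bar top 2.2/-1 298.8 296.6
3 tip end top z3.5/5.5 205.1 205.9 shoulder 4.5 210.5 rear top 7/4 309.3 306.9 bar top 2.2/-1 300.1 297.9
post far [320.8 231. ] near [320.7 259.8]
321 tip [(170, np.int64(147)), (171, np.int64(147)), (172, np.int64(143)), (173, np.int64(141)), (174, np.int64(157)), (175, np.int64(170)), (176, np.int64(173)), (177, np.int64(173)), (178, np.int64(167)), (179, np.int64(152)), (180, np.int64(124)), (181, np.int64(129)), (182, np.int64(146)), (183, np.int64(147)), (184, np.int64(148)), (185, np.int64(147)), (186, np.int64(147)), (187, np.int64(147)), (188, np.int64(146)), (189, np.int64(147)), (190, np.int64(146)), (191, np.int64(146)), (192, np.int64(149)), (193, np.int64(146)), (194, np.int64(147)), (195, np.int64(146)), (196, np.int64(147)), (197, np.int64(147)), (198, np.
[... 971 characters left out ...]
.int64(162)), (299, np.int64(163)), (300, np.int64(166)), (301, np.int64(144)), (302, np.int64(139)), (303, np.int64(150)), (304, np.int64(148)), (305, np.int64(149)), (306, np.int64(148)), (307, np.int64(149)), (308, np.int64(149)), (309, np.int64(149))] bar [(280, np.int64(148)), (281, np.int64(149)), (282, np.int64(147)), (283, np.int64(148)), (284, np.int64(148)), (285, np.int64(147)), (286, np.int64(122)), (287, np.int64(114)), (288, np.int64(145)), (289, np.int64(166)), (290, np.int64(173)), (291, np.int64(173)), (292, np.int64(163)), (293, np.int64(146)), (294, np.int64(144)), (295, np.int64(151)), (296, np.int64(149)), (297, np.int64(149)), (298, np.int64(147)), (299, np.int64(147))]
```

```bash
python3 -c "
from workcell import r
print(r.hand_in())"
```

```text
the job is handed in; nothing more can be done
None
```

I handed the job in at about 35 s: the lid is shut, the pin's head looks home against the post, and the hoop lies along the pin around it. While I pressed the hoop down the pin backed out about 14 mm, so I pushed it home again; it now tilts a few degrees head-down. I steered clear of the jar, palette and sticks but took no closing check of them, and no score came back.

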